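Clamp a sample cup in the shaker with a quarter-turn fastener

ROBOT

A 6-joint arm with a two-finger parallel gripper is mounted at the origin on a cart in front of the work surface, level with it; the furniture and walls round the work are solid. World frame = base frame: x ahead of the robot, y to its left, z up, the work surface at z = 0. Lengths are in mm, angles in rad, forces in N, time in s.
With the tool pointing down it reaches from about 275 to 750 mm from the base axis. Payload 10.2 kg.
Tool frame: the origin (TCP) lies midway between the tips of the shut fingers; the grasp point (between the pads) lies 19 mm behind it; x points along the fingers, y is the direction in which the jaws open and shut, and the axes are right-handed (so a half turn about x gives the same grasp; the last joint's range is limited). The gripper opens to 85 mm and grips with 20 to 120 N. Pads are 22 mm wide; open, the fingers measure 114 mm over their backs; the gripper's body (76 mm by 85 mm) begins 54 mm behind the grasp point. The pads swing forward as they close: fully open they stand 13 mm farther back than shut.
Start: joints at [1.126, 0.313, 1.498, -0, 1.331, -0.223], TCP at [115.505, 512.142, 208.894] pointing down, gripper open.
Joint ranges: [-2.94, 2.94], [-0.97, 2.17], [0.19, 2.56], [-1.23, 4.37], [0.02, 3.11], [-2.88, 2.88]. Speed limits (rad/s): [2.39, 2.39, 3.01, 3.14, 3.14, 3.14].

INTERFACE

Orientations are given as a unit quaternion [w, x, y, z].
In Python, from rig import sense, capture, get_calibration, finish_job gives the robot as it stands.
- The arm moves only by the tool jog_arm, never from a script. Its argument "increments" is a list of rows, each an object of numbers: "rx", "ry", "rz": the turn, a rotation vector about the tool's x, y, z in rad; "x", "y", "z": the shift along the tool's x, y, z in mm; "hand": the finger opening in mm, from 0 to 85.4. A call has 1 to 5 rows; each row shifts and turns the commanded pose from where the row before left it, along the tool's axes as they then stand; what a row does not reach is not made up. A row lasts 1/8 s, in which the tool goes at most 62.5 mm and 10.7 degrees, less where a joint would pass 70% of its speed; a pose out of reach is approached as far as the arm can. A call with a gripper value outside its range is refused whole. The fingers move at their own pace and stop on an object; "force" is the grip in N (left out, the last holds). Time passes only in rows, so rows that do not move let the fingers close. It gives the time, the measured TCP pose, the force and the opening at its end, in the units of the state.
- sense(): the state, without advancing time (a new reading comes with each control period).
- capture(name): name is "side" or "top"; returns the picture (480x640x3 uint8, red, green, blue); there is no depth.
- get_calibration(name): a dict with "camera_matrix" (3x3 intrinsics, pixels), "R" (3x3) and "t" (3): a world point X has camera coordinates R X + t. Camera axes: x right, y down, z forward; pixel columns grow to the right and rows downward; lengths in mm; the calibration is good to about 2 mm. A picture is of the moment at which its call begins. get_calibration takes no time and is no camera call.
- finish_job(): hands the job in, once; it reports no verdict.
The state is a dict: "time_s": time; "joints": joint angles; "dq": joint speeds; "tau": joint torques, N m; "eef_pos": TCP position; "ee_rot": TCP orientation; "force": force on the tool from outside, world axes, zero at the start; "wrist_torque": the same for the moment, N m; "grip_width": opening from 0.0 (shut) to 1.0 (fully open).
Only numpy, scipy, OpenCV 4.12 (cv2) and the standard library are available. Lean on these libraries where they do the work, as an engineer would, in place of code of your own. Each camera call takes 0.05 s, during which the arm holds its last target.

TASK

Set the sample up for shaking: stand the sample cup in the round seat of the shaker, keeping it upright, and swing the clamp cover shut over it. Then lock the cover with its quarter-turn fastener: turn the wing until it lines up with the slot (wing parallel to the cover's hinge), push it in, and while pressing turn it a quarter turn clockwise until it stays in and locked when let go. Leave the other things on the bench where they are.

Things in the scene. Friction and masses are not known exactly. Their poses are not given: they have to be found in the camera images.
- shaker: Small grey bench shaker, fixed to the bench, 130 (x) x 170 (y) mm, 52 mm high to the top of its aluminium platform. Origin: centre of its underside, z up. Its control face with display and dial is the -x side (towards the robot). On the platform: cup seat, slotted post (-y side) and two hinge cheeks (+y side) with the clamp cover, which stands open.
- seat (a point): Centre of the floor of the cup seat, at (0, +12, +52) mm from the shaker's origin. The seat is a black ring, inner diameter 60 mm, outer 69 mm, 14 mm high, open above while the cover is open.
- slot (a point): Centre of the slot in the steel top of the square hollow post (34 x 34 mm), at (0, -44, +106.5) mm from the shaker's origin. The slot is 21 x 7 mm, its length along the shaker's x; it takes the fastener's cross-pin when the cover is shut.
- hinge (a point): Middle of the cover's hinge axis, at (0, +56, +114.5) mm from the shaker's origin; the axis runs along the shaker's x.
- cup: The only sample cup: white, round, dark flat snap lid, 58 mm high, 55 mm across at the lid (top 8 mm), tapering below; 30 g or so. Origin: centre of its underside, z up. It stands on the bench; it may be gripped at the wall or the lid; seated, its upper 44 mm stand above the ring of the seat.
- cover (a joint): Angle of the clamp cover about its hinge, rad: 0 = shut (level, 2 mm above a seated cup), up to 2.3 = open, leaning back to the shaker's +y. Stiff hinge: it stays where it is left and takes 1 to 2 N at the bar to move.
- cover_bar (a point): Middle of the cover's pull bar, a steel bow along the cover's free edge: round, 10 mm thick, 48 mm long, parallel to the hinge, 165 mm from its axis (in one plane with it, so level with it when shut), with a 38 mm window between bar and cover plate (plate 72 mm wide, 4 mm thick). Pinched from above, the bar can turn within the fingers as the cover swings.
- wing (a point): Middle of the fastener's wing grip: black bar 30 mm long (this point's x), 9 mm thick (y), 22 mm high (z), rising from the cover's outer face 100 mm from the hinge axis, 65 mm from the bar. Cover shut, wing out: it spans 17 to 39 mm above the cover plate; this point is 31.5 mm above the hinge axis. The cross-pin below the cover, 18 x 4 mm, is parallel to the wing.
- stud_turn (a joint): Turn of the wing, rad, growing clockwise as seen from above (cover shut): 0 = wing parallel to the hinge and pin in line with the slot, pi/2 = locked position, across the hinge. It turns freely between -0.25 and 1.62 while out; the pin enters the slot only within about 0.15 rad of 0.
- stud_press (a joint): How far the fastener is pushed in, m: 0 = out, 0.014 = fully in (hard stop), against a spring (2 N at first, 8.3 N fully in). Cover shut but pin out of line with the slot: stops at about 0.0015. In line: push it at least 0.011 in and keep it there while turning; near pi/2 it springs back to about 0.0085 into a notch and stays locked. Let go in line with the slot, it springs out.
- vial_c: Bystander: single glass vial with white cap, 22 mm across, 48 mm high, among the cup's places, origin under its centre. To be left alone.
- box_fuse: Bystander: small dark carton lying flat, 40 x 60 mm, 22 mm high, origin under its centre. To be left alone.
- vial_b: Bystander: glass vial, 22 mm across, 48 mm high, behind the shaker, origin under its centre. To be left alone.
- vial_d: Bystander: second glass vial, as the first. To be left alone.
- box_caps: Bystander: small carton, 55 x 90 x 45 mm, at the left of the shaker, origin under its centre. To be left alone.
There are look-alikes about, which are no part of the job. What is shaped like the cup but purple or turquoise is not meant.

How it is judged:
By the outcome, as a careful person would: the job done as asked, in the order asked, and still so for the second after the job is handed in, with the robot touching nothing.
It also fails if it takes over 54 s, if anything falls off the work surface, if the arm or the gripper's body presses on something with over 40 N, if the wrist force passes 120 N, or if a joint passes its speed limit or range.

## Working session

There is one attempt and no reset: what is moved stays moved. The work goes in short steps, Python scripts to look and compute and a tool call to move; the robot and the scene stay as the last step left them, time stands still between calls to the robot, and variables do not carry over. Pictures are saved under pics/ and viewed, and the job is handed in when it is done.

Besides the shell and the picture viewer there is one more tool, called after "Request:" as a command line: name --argument value ..., lists and objects as JSON in quotes. jog_arm: Moves the arm, as the interface text tells. Its arguments: {"type":"object","properties":{"increments":{"type":"array","items":{"type":"object","properties":{"rx":{"type":"number"},"ry":{"type":"number"},"rz":{"type":"number"},"x":{"type":"number"},"y":{"type":"number"},"z":{"type":"number"},"hand":{"type":"number"}}}},"force":{"type":"number"}},"required":["increments"]}

```bash
ls; mkdir -p pics
python3 - <<'E'
from rig import *
import cv2
s=sense();print(s)
for n in("side","top"):
    cv2.imwrite(f"pics/{n}0.png",capture(n)[:,:,::-1]);print(n,get_calibration(n))
E
```

```text
pics
{'time_s': 0.0, 'joints': array([ 1.12560514e+00,  3.13436622e-01,  1.49841830e+00,  2.21445760e-05,
        1.33099068e+00, -2.23387377e-01]), 'dq': array([ 0.00038304, -0.00081681, -0.00042511,  0.00116141,  0.00011971,
        0.00113885]), 'tau': array([ 2.28743966e-04, -4.12260783e+01, -2.59740758e+01, -1.26809587e-04,
        4.07494430e-03,  5.30253601e-07]), 'eef_pos': array([115.37297826, 511.8852197 , 208.34900443]), 'ee_rot': array([ 0.70260993,  0.07784471,  0.70291498, -0.07867664]), 'force': array([0.93329342, 0.43485668, 0.28038635]), 'wrist_torque': array([ 0.01819483,  0.05890545, -0.04214154]), 'grip_width': 0.9960441637448413}
side {'camera_matrix': array([[571.18733528,   0.        , 324.08464913],
       [  0.        , 571.18733528, 244.97096053],
       [  0.        ,   0.        ,   1.        ]]), 'R': array([[ 0.90807293, -0.41875736,  0.00676976],
       [-0.36809062, -0.8057045 , -0.4640577 ],
       [ 0.19978201,  0.41890634, -0.88577911]]), 't': array([-559.20354445,   74.61635718, 1704.11252888])}
top {'camera_matrix': array([[562.15544418,   0.        , 323.60575806],
       [  0.        , 562.15544418, 244.52329206],
       [  0.        ,   0.        ,   1.        ]]), 'R': array([[ 0.02078615, -0.99771496, -0.06428678],
       [-0.98601072, -0.00982098, -0.16639236],
       [ 0.16538079,  0.06684611, -0.98396178]]), 't': array([-190.45179116,  527.20288765, 1900.65950584])}
```

View pics/side0.png

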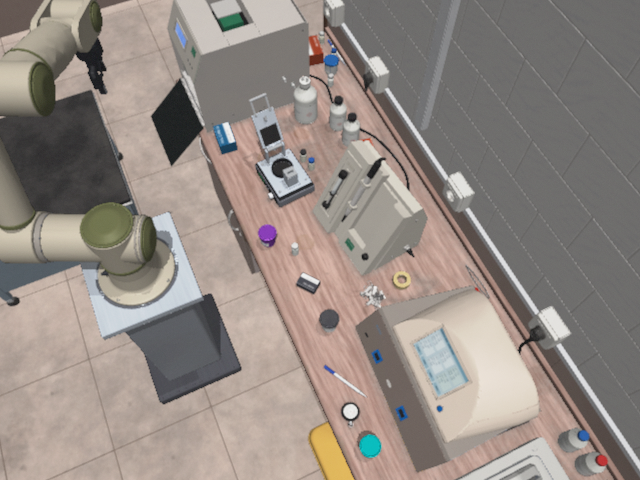

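View pics/top0.png

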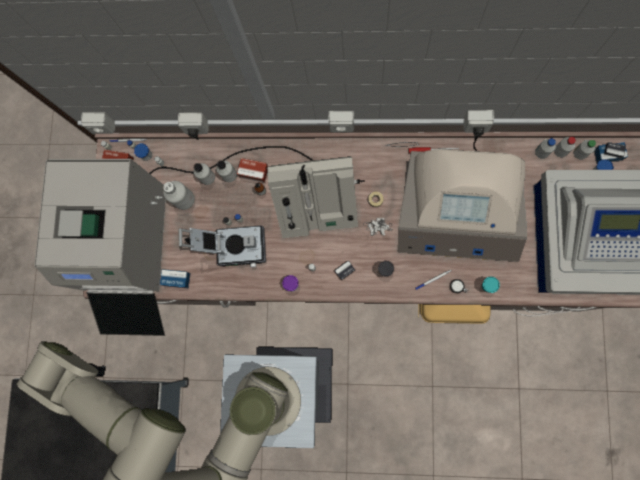

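Run:
```python
import cv2,numpy as np
a=cv2.imread("pics/top0.png");b=cv2.imread("pics/side0.png")
c=cv2.resize(a[200:310,170:300],None,fx=6,fy=5.4,interpolation=3)[:594]
cv2.imwrite("pics/z1.png",cv2.resize(a[205:305,170:300],None,fx=6,fy=6,interpolation=3))
cv2.imwrite("pics/z2.png",cv2.resize(a[215:315,270:400],None,fx=6,fy=6,interpolation=3))
cv2.imwrite("pics/z2b.png",cv2.resize(a[235:315,400:510],None,fx=6,fy=6,interpolation=3))
cv2.imwrite("pics/z3.png",cv2.resize(b[85:210,230:350],None,fx=4.8,fy=4.8,interpolation=3))
cv2.imwrite("pics/z4.png",cv2.resize(b[210:340,240:400],None,fx=4.6,fy=4.6,interpolation=3))
cv2.imwrite("pics/z5.png",cv2.resize(b[360:480,300:400],None,fx=4.6,fy=4.6,interpolation=3))
```

```text
(no output)
```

View pics/z1.png

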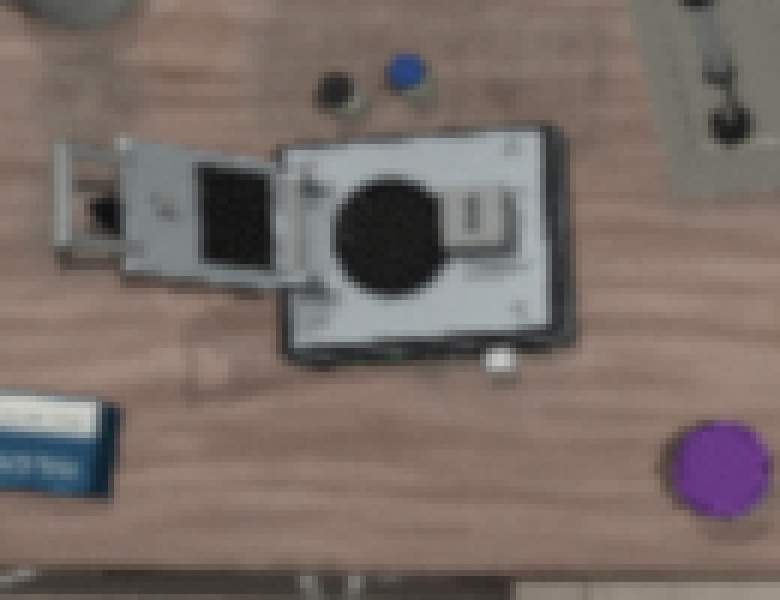

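View pics/z2.png

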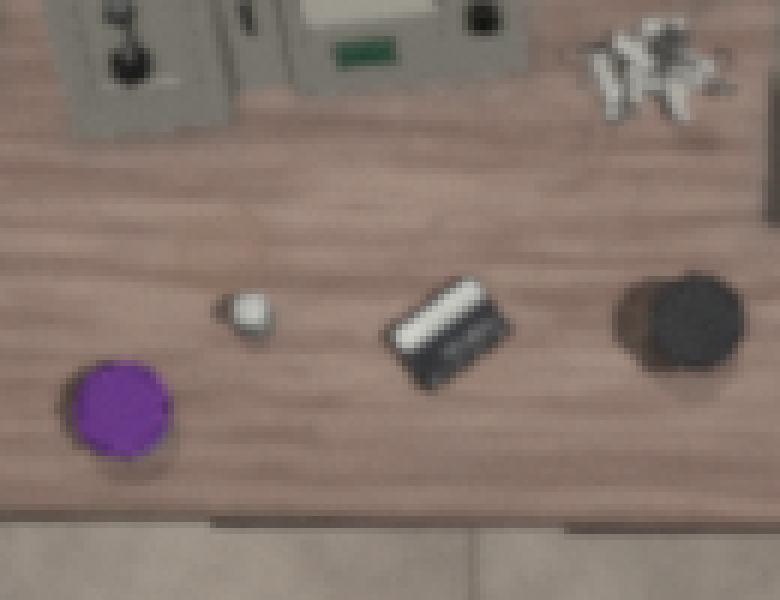

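View pics/z3.png

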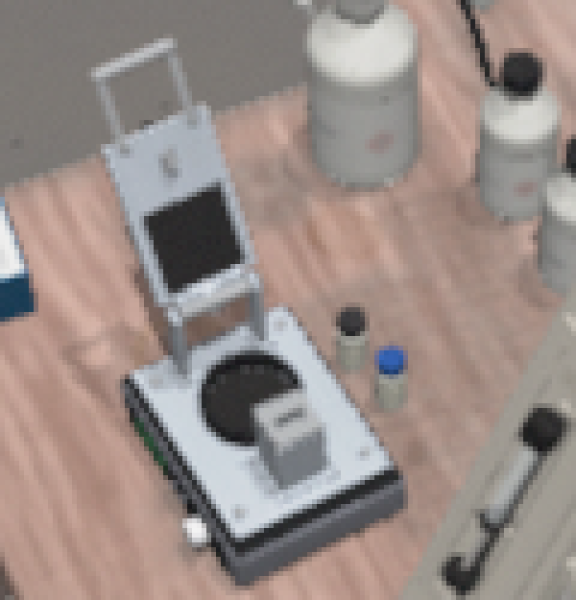

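View pics/z4.png

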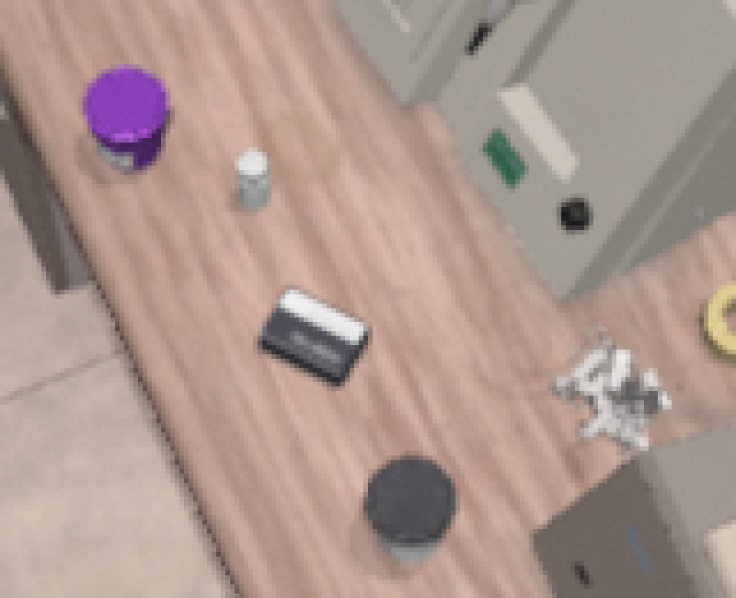

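View pics/z5.png

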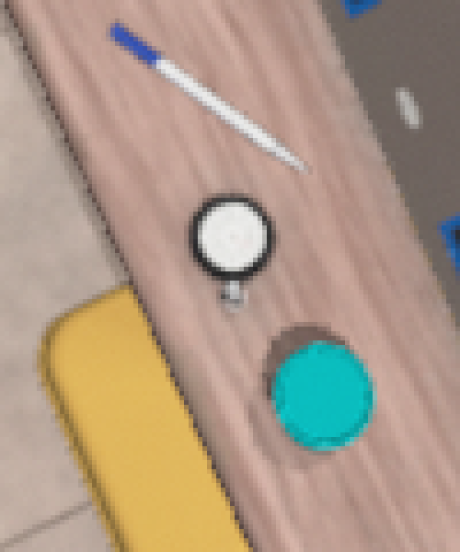

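View pics/z2b.png

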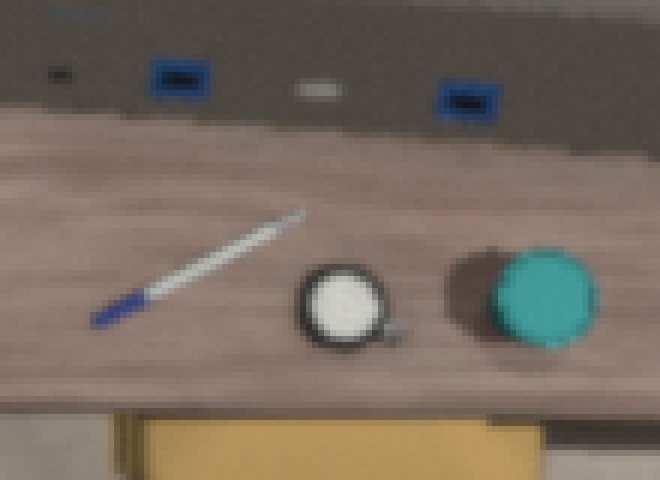

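```bash
cat > h.py <<'E'
import numpy as np,cv2
from rig import *
from scipy.optimize import least_squares
C={n:get_calibration(n) for n in("side","top")}
def proj(n,X):
    c=C[n];p=(np.atleast_2d(X)@c["R"].T+c["t"])@c["camera_matrix"].T
    return p[:,:2]/p[:,2:]
def back(n,uv,z):
    c=C[n];d=c["R"].T@np.linalg.solve(c["camera_matrix"],[uv[0],uv[1],1]);o=-c["R"].T@c["t"]
    return o+d*(z-o[2])/d[2]
def Z(x,y,f,ox,oy): return ((x+.5)/f-.5+ox,(y+.5)/f-.5+oy)
def coverpt(r,h,th,x=0):
    # r from hinge toward -y when shut, h above outer face direction
    return np.array([x,56-r*np.cos(th)+h*np.sin(th),114.5+r*np.sin(th)+h*np.cos(th)])
def W(p,L):
    x,y,a=p[:3];c,s=np.cos(a),np.sin(a);L=np.atleast_2d(L)
    return np.c_[x+c*L[:,0]-s*L[:,1],y+s*L[:,0]+c*L[:,1],L[:,2]]
E
python3 - <<'E'
from h import *
a=back("top",Z(696,321,6,270,215),58);b=back("side",Z(411,500,4.6,240,210),58);print("cup",a,b)
t=lambda x,y:Z(x,y,6,170,205)
s=lambda x,y:Z(x,y,4.8,230,85)
obs=[("top",t(474,216),(0,-44,106.5)),("side",s(291,418),(0,-44,106.5)),
("top",t(392,238),(0,12,66)),("side",s(251,397),(0,12,66)),
("top",t(62,143),24),("top",t(63,250),-24),("side",s(95,73),-24),("side",s(175,42),24)]
def f(p):
    r=[]
    for n,uv,L in obs:
        if np.isscalar(L): L=coverpt(165,0,p[3],L)
        r+=list(proj(n,W(p,L))[0]-uv)
    return r
x0=list(back("top",t(392,238),66)[:2])+[0,2.0]
q=least_squares(f,x0,loss="soft_l1");print(q.x,np.round(np.array(f(q.x)).reshape(-1,2),2))
p=q.x
for n,uv,L in obs[:4]: print(n,back(n,uv,L[2]),W(p,L))
print("bar",W(p,coverpt(165,0,p[3])),"wing",W(p,coverpt(100,31.5,p[3])))
# overlay
for n,(ox,oy,w,h,k) in {"top":(170,205,130,100,6),"side":(230,85,120,125,4.8)}.items():
    im=cv2.imread(f"pics/{n}0.png");im=cv2.resize(im[oy:oy+h,ox:ox+w],None,fx=k,fy=k,interpolation=3)
    def line(L,col):
        uv=((proj(n,W(p,L))-[ox,oy]+.5)*k-.5).astype(int)
        cv2.polylines(im,[uv],True,col,1)
    line([(i,j,52) for i,j in((65,85),(65,-85),(-65,-85),(-65,85))],(0,0,255))
    an=np.linspace(0,6.28,40);line(np.c_[34.5*np.cos(an),12+34.5*np.sin(an),0*an+66],(0,255,0))
    line([(i,j-44,106.5) for i,j in((17,17),(17,-17),(-17,-17),(-17,17))],(0,0,255))
    line([coverpt(r,0,p[3],x) for r,x in((165,24),(165,-24),(122,-36),(0,-36),(0,36),(122,36))],(255,0,0))
    cv2.imwrite(f"pics/ov_{n}.png",im)
E
```

```text
cup [ 448.42889628 -394.28633254   58.        ] [ 447.41062544 -396.34525134   58.        ]
[5.25991251e+02 1.09509458e+02 8.10368706e-02 2.13112518e+00] [[ 0.04 -0.02]
 [-0.59  0.33]
 [-0.11 -0.5 ]
 [ 0.06 -0.7 ]
 [-0.23  0.63]
 [-0.15 -2.1 ]
 [ 0.94  0.5 ]
 [-1.13  0.92]]
top [529.47403426  65.79809775 106.5       ] [[529.55297195  65.65385279 106.5       ]]
side [531.65996871  66.03748122 106.5       ] [[529.55297195  65.65385279 106.5       ]]
top [523.291541   121.00268689  66.        ] [[525.01987246 121.47007811  66.        ]]
side [523.80462237 119.06636365  66.        ] [[525.01987246 121.47007811  66.        ]]
bar [[514.35966641 252.72959792 254.26826283]] wing [[514.99609575 244.89321947 182.46689703]]
```

View pics/ov_top.png

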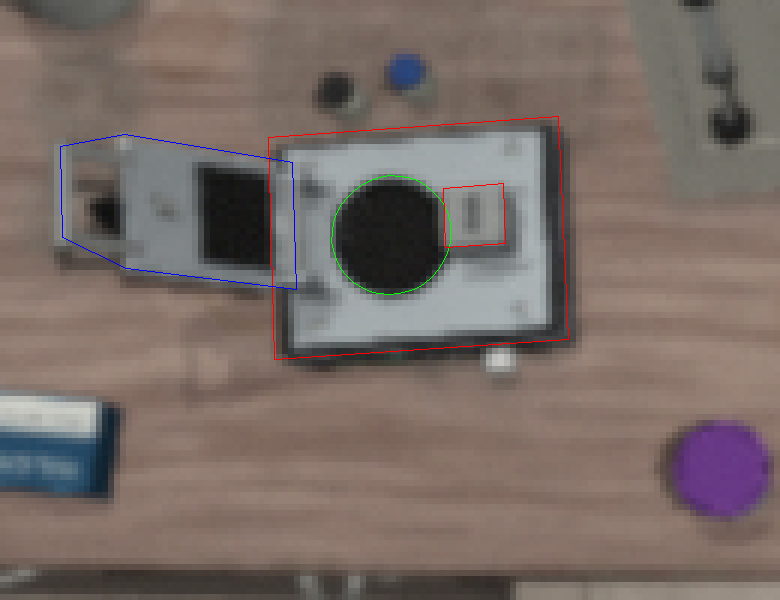

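View pics/ov_side.png

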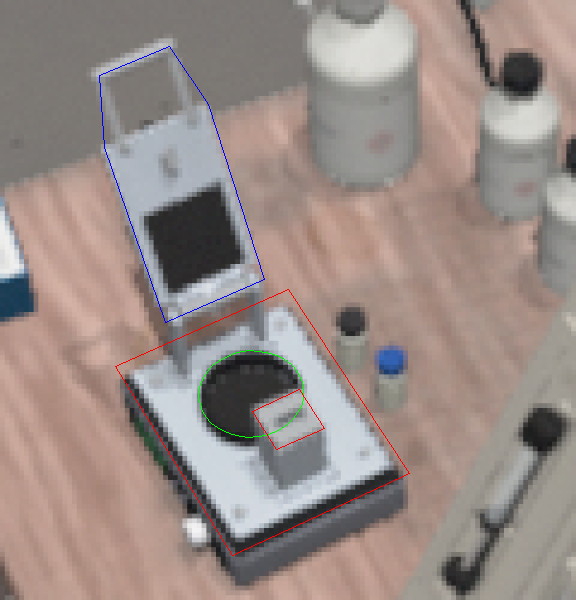

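```bash
cat >> h.py <<'E'
from scipy.spatial.transform import Rotation as Ro
def pose():
    s=sense();q=s["ee_rot"];return s,Ro.from_quat([q[1],q[2],q[3],q[0]])
E
python3 - <<'E'
from h import *
s,R=pose();print(np.round(R.as_matrix(),3))
t=lambda x,y:Z(x,y,6,170,205)
s=lambda x,y:Z(x,y,4.8,230,85)
obs=[("top",t(474,216),(0,-44,106.5)),("side",s(291,418),(0,-44,106.5)),
("top",t(392,238),(0,12,66)),("side",s(251,397),(0,12,66)),
("top",t(282,148),(1,1)),("top",t(549,128),(1,-1)),("top",t(550,327),(-1,-1)),("top",t(290,350),(-1,1)),
("side",s(279,305),(1,1)),("side",s(400,475),(1,-1)),("side",s(236,541),(-1,-1)),("side",s(125,376),(-1,1)),
]
def f(p):
    r=[]
    for n,uv,L in obs:
        if len(L)==2: L=(L[0]*p[3],L[1]*p[4],52)
        r+=list(proj(n,W(p,L))[0]-uv+(p[5:7] if n=="top" else p[7:9]))
    return r+list(p[5:9]*.6)
q=least_squares(f,[525,110,.08,60,80,0,0,0,0],loss="soft_l1");print(np.round(q.x,3),np.round(np.array(f(q.x)[:-4]).reshape(-1,2),2))
E
```

```text
[[-0.     0.22   0.976]
 [-0.001  0.976 -0.22 ]
 [-1.    -0.001 -0.   ]]
[ 5.25465e+02  1.08681e+02  9.30000e-02  5.87450e+01  7.74320e+01
 -1.50000e-01 -3.20000e-02 -6.00000e-02  2.82000e-01] [[ 0.12 -0.05]
 [-0.55  0.81]
 [-0.03 -0.34]
 [-0.09 -0.15]
 [-0.12  0.3 ]
 [-0.61 -0.08]
 [ 1.03  0.2 ]
 [-0.11 -0.02]
 [ 0.8  -0.25]
 [-0.89 -1.1 ]
 [ 0.17  0.95]
 [ 0.53 -0.3 ]]
```

Run:
```python
from h import *
a=cv2.imread("pics/top0.png");b=cv2.imread("pics/side0.png")
cv2.imwrite("pics/m1.png",cv2.resize(a[180:300,340:440],None,fx=5,fy=5,interpolation=3))
cv2.imwrite("pics/m2.png",cv2.resize(b[280:400,300:420],None,fx=5,fy=5,interpolation=3))
for c in ("top",(399,256)),("top",(399,249)),("top",(406,180)): print(c,back(*c,0),back(*c,150))
```

```text
('top', (399, 256)) [ 498.64835859 -443.09656248    0.        ] [ 476.35295512 -432.98126259  150.        ]
('top', (399, 249)) [ 523.2861393  -443.13068252    0.        ] [ 499.09128989 -433.01275216  150.        ]
('top', (406, 180)) [ 771.81109401 -468.1767129     0.        ] [ 728.45625112 -456.12786264  150.        ]
```

View pics/m1.png

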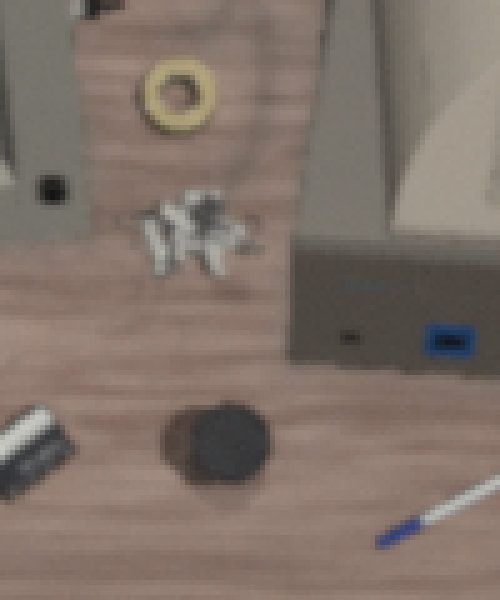

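View pics/m2.png

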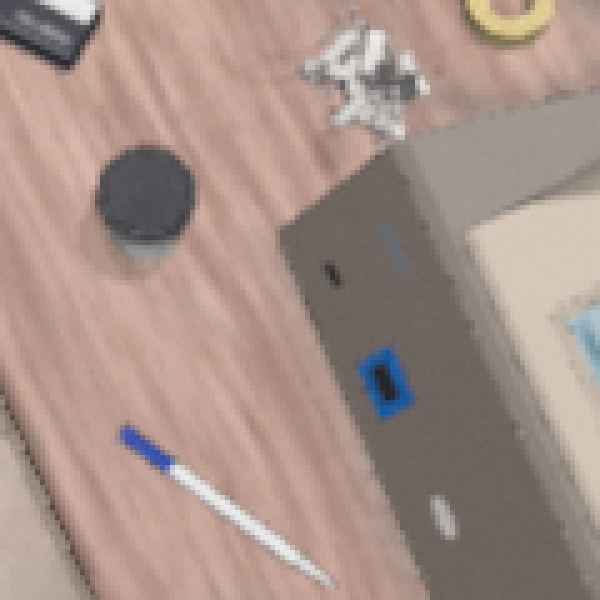

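Request:
jog_arm --increments '[{"rx": 0.18},{"rx": 0.18},{"rx": 0.18},{"rx": 0.18},{"rx": 0.18}]'

```text
schema error: expected keys rx, ry, rz, x, y, z, hand
```

Request:
jog_arm --increments '[{"rx": 0.18,"y": 20},{"rx": 0.176,"y": 20}]'

```text
schema error: expected keys rx, ry, rz, x, y, z, hand
```

```bash
cat >> h.py <<'E'
def to(x,y,z,ang=None):
    s,R=pose();d=R.inv().apply(np.array([x,y,z])-s["eef_pos"]);M=R.as_matrix()
    print("t",round(s["time_s"],3),"pos",np.round(s["eef_pos"],1),"jaw",np.round(np.arctan2(M[1,1],M[0,1]),4),"down",np.round(M[:,0],3),"need",np.round(d,1),"F",np.round(s["force"],1),"g",round(s["grip_width"]*85.4,1))
E
python3 -c "
from h import *
to(448,-395.3,150)"
```

```text
t 0.1 pos [115.4 511.9 208.4] jaw 1.349 down [-0.    -0.001 -1.   ] need [  59.2 -811.8  524. ] F [ 0.  -0.5  0.7] g 85.4
```

Request:
jog_arm --increments '[{"rx": 0.18,"ry": 0,"rz": 0,"x": 0,"y": -20,"z": 0,"hand": 75},{"rx": 0.18,"ry": 0,"rz": 0,"x": 0,"y": -20,"z": 0,"hand": 75},{"rx": 0.18,"ry": 0,"rz": 0,"x": 0,"y": -20,"z": 0,"hand": 75},{"rx": 0.18,"ry": 0,"rz": 0,"x": 0,"y": -20,"z": 0,"hand": 75},{"rx": 0.18,"ry": 0,"rz": 0,"x": 0,"y": 0,"z": 0,"hand": 75}]'

```text
time_s: 0.72
eef_pos: [77.7, 442.3, 208.9]
ee_rot: [0.598, 0.378, 0.598, -0.378]
force: [-0.2, 0.1, -0.0]
grip_width: 0.876
```

Request:
jog_arm --increments '[{"rx": 0.18,"ry": 0,"rz": 0,"x": 0,"y": 0,"z": 0,"hand": 75},{"rx": 0.176,"ry": 0,"rz": 0,"x": 0,"y": 0,"z": 0,"hand": 75}]'

```text
time_s: 0.98
eef_pos: [78.4, 442.9, 208.7]
ee_rot: [0.521, 0.478, 0.521, -0.478]
force: [-0.7, 0.2, 0.6]
grip_width: 0.883
```

```bash
python3 -c "
from h import *
to(448,-395.3,150)"
```

```text
t 0.975 pos [ 78.4 442.9 208.7] jaw 0.0872 down [-0.    -0.001 -1.   ] need [ 59.1 295.2 867.1] F [-0.7  0.2  0.6] g 75.4
```

Request:
jog_arm --increments '[{"rx": 0,"ry": 0,"rz": 0,"x": 0,"y": 44,"z": 40,"hand": 75},{"rx": 0,"ry": 0,"rz": 0,"x": 0,"y": 44,"z": 40,"hand": 75},{"rx": 0,"ry": 0,"rz": 0,"x": 0,"y": 44,"z": 40,"hand": 75},{"rx": 0,"ry": 0,"rz": 0,"x": 0,"y": 44,"z": 40,"hand": 75},{"rx": 0,"ry": 0,"rz": 0,"x": 0,"y": 44,"z": 40,"hand": 75}]'

```text
time_s: 1.6
eef_pos: [317.3, 262.8, 208.9]
ee_rot: [0.523, 0.476, 0.523, -0.476]
force: [0.6, 1.1, 0.7]
grip_width: 0.881
```

Request:
jog_arm --increments '[{"rx": 0,"ry": 0,"rz": 0,"x": 0,"y": 8,"z": 60,"hand": 75},{"rx": 0,"ry": 0,"rz": 0,"x": 0,"y": 8,"z": 60,"hand": 75},{"rx": 0,"ry": 0,"rz": 0,"x": 0,"y": 8,"z": 60,"hand": 75},{"rx": 0,"ry": 0,"rz": 0,"x": 0,"y": 8,"z": 60,"hand": 75},{"rx": 0,"ry": 0,"rz": 0,"x": 0,"y": 8,"z": 60,"hand": 75}]'

```text
time_s: 2.22
eef_pos: [383.7, -32.7, 208.9]
ee_rot: [0.523, 0.476, 0.523, -0.476]
force: [1.0, 1.0, -0.1]
grip_width: 0.875
```

Request:
jog_arm --increments '[{"rx": 0,"ry": 0,"rz": 0,"x": 0,"y": 8,"z": 60,"hand": 75},{"rx": 0,"ry": 0,"rz": 0,"x": 0,"y": 8,"z": 60,"hand": 75},{"rx": 0,"ry": 0,"rz": 0,"x": 0,"y": 8,"z": 60,"hand": 75},{"rx": 0,"ry": 0,"rz": 0,"x": 0,"y": 8,"z": 60,"hand": 75},{"rx": 0,"ry": 0,"rz": 0,"x": 0,"y": 8,"z": 60,"hand": 75}]'

```text
time_s: 2.85
eef_pos: [451.5, -327.6, 208.6]
ee_rot: [0.522, 0.476, 0.523, -0.476]
force: [0.4, 0.8, 0.6]
grip_width: 0.876
```

```bash
python3 -c "
from h import *
to(448,-395.3,150)"
```

```text
t 2.85 pos [ 451.5 -327.6  208.6] jaw 0.0927 down [-0.  0. -1.] need [58.5 -9.8 67.1] F [0.4 0.8 0.6] g 74.8
```

Request:
jog_arm --increments '[{"rx": 0,"ry": 0,"rz": 0,"x": 30,"y": -5,"z": 33,"hand": 75},{"rx": 0,"ry": 0,"rz": 0,"x": 30,"y": -5,"z": 30,"hand": 75},{"rx": 0,"ry": 0,"rz": 0,"x": 30,"y": 0,"z": 0,"hand": 75},{"rx": 0,"ry": 0,"rz": 0,"x": 0,"y": 0,"z": 0,"hand": 75}]'

```text
time_s: 3.35
eef_pos: [446.5, -388.4, 116.7]
ee_rot: [0.521, 0.477, 0.524, -0.476]
force: [0.0, -0.3, 0.8]
grip_width: 0.879
```

```bash
python3 -c "
from h import *
to(448,-395.3,30)
a=capture('top');b=capture('side')
s,R=pose();
im=np.hstack([cv2.resize(a[230:310,340:420,::-1],None,fx=5,fy=5,interpolation=3),cv2.resize(b[260:340,290:370,::-1],None,fx=5,fy=5,interpolation=3)])
for n,o,ox in(('top',(340,230),0),('side',(290,260),400)):
  for X in (s['eef_pos'],[448,-395.3,58]):
    u=((proj(n,X)[0]-o+.5)*5).astype(int);print(u);cv2.circle(im,(u[0]+ox,u[1]),3,(0,0,255),1)
cv2.imwrite('pics/g1.png',im)"
```

```text
t 3.35 pos [ 446.5 -388.4  116.7] jaw 0.0927 down [-0.003  0.004 -1.   ] need [86.7  1.1  7.4] F [ 0.  -0.3  0.8] g 75.0
[226 182]
[231 193]
[193 241]
[197 291]
```

View pics/g1.png

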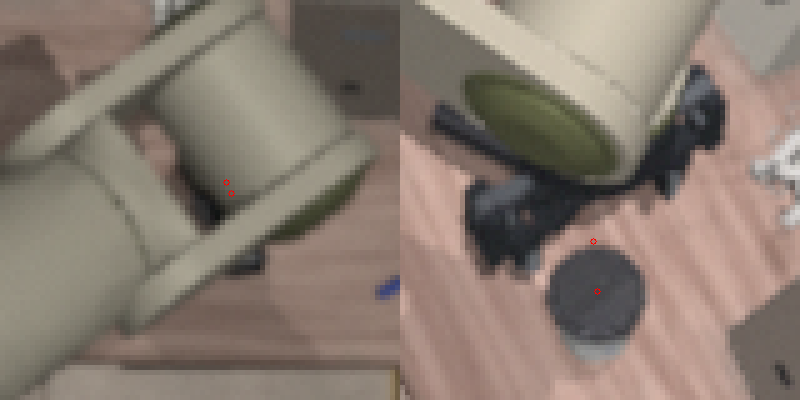

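Request:
jog_arm --increments '[{"rx": 0,"ry": 0,"rz": 0,"x": 22,"y": 1,"z": 7,"hand": 75},{"rx": 0,"ry": 0,"rz": 0,"x": 22,"y": 0,"z": 0,"hand": 75},{"rx": 0,"ry": 0,"rz": 0,"x": 22,"y": 0,"z": 0,"hand": 75},{"rx": 0,"ry": 0,"rz": 0,"x": 20,"y": 0,"z": 0,"hand": 75}]'

```text
time_s: 3.95
eef_pos: [449.8, -396.6, 34.1]
ee_rot: [0.524, 0.476, 0.522, -0.476]
force: [-0.3, 0.2, 0.7]
grip_width: 0.881
```

Request:
jog_arm --increments '[{"rx": 0,"ry": 0,"rz": 0,"x": 0,"y": 0,"z": 0,"hand": 40},{"rx": 0,"ry": 0,"rz": 0,"x": 0,"y": 0,"z": 0,"hand": 40},{"rx": 0,"ry": 0,"rz": 0,"x": 0,"y": 0,"z": 0,"hand": 40}]' --force 25

```text
time_s: 4.32
eef_pos: [449.5, -396.6, 34.2]
ee_rot: [0.523, 0.476, 0.522, -0.476]
force: [-0.2, 0.4, 0.7]
grip_width: 0.462
```

```bash
python3 -c "
from h import *
to(448,-395.3,30)
b=capture('side')
cv2.imwrite('pics/g2.png',cv2.resize(b[240:360,270:390,::-1],None,fx=5,fy=5,interpolation=3))"
```

```text
t 4.325 pos [ 449.5 -396.6   34.2] jaw 0.0932 down [ 0.001 -0.002 -1.   ] need [ 4.2 -1.4 -1.5] F [-0.2  0.4  0.7] g 39.5
```

View pics/g2.png

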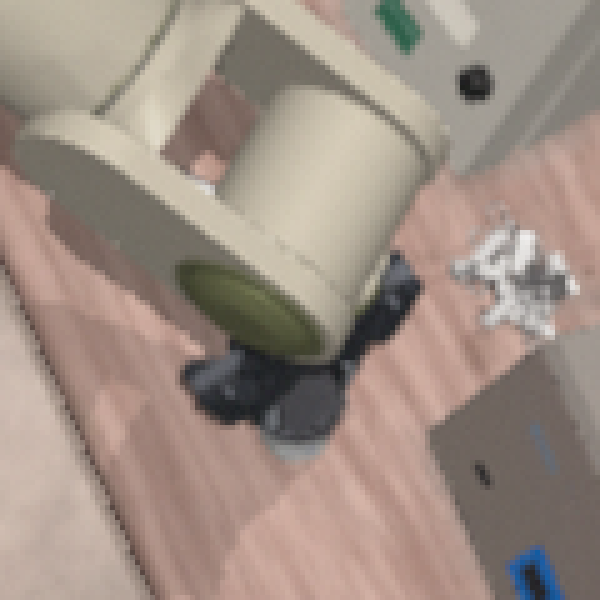

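Request:
jog_arm --increments '[{"rx": 0,"ry": 0,"rz": 0,"x": 0,"y": 0,"z": 0,"hand": 36},{"rx": 0,"ry": 0,"rz": 0,"x": 0,"y": 0,"z": 0,"hand": 36}]' --force 25

```text
time_s: 4.62
eef_pos: [448.5, -397.1, 34.8]
ee_rot: [0.523, 0.475, 0.522, -0.477]
force: [-6.1, -0.0, 11.5]
grip_width: 0.417
```

```bash
python3 -c "
from h import *
to(448,-395.3,30)
b=capture('top')
cv2.imwrite('pics/g3.png',cv2.resize(b[210:330,330:450,::-1],None,fx=5,fy=5,interpolation=3))"
```

```text
t 4.625 pos [ 448.5 -397.1   34.8] jaw 0.0933 down [-0.001 -0.002 -1.   ] need [ 4.8 -0.4 -1.9] F [-6.1 -0.  11.5] g 35.6
```

View pics/g3.png

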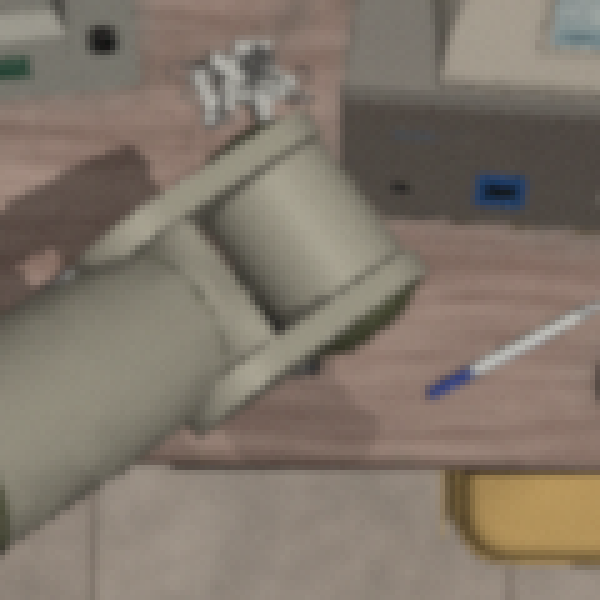

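```bash
python3 -c "
from h import *
to(448,-395.3,30)
b=capture('side')
cv2.imwrite('pics/g4.png',cv2.resize(b[270:350,290:370,::-1],None,fx=7,fy=7,interpolation=3))"
```

```text
t 4.675 pos [ 448.5 -397.1   34.8] jaw 0.0933 down [-0.001 -0.002 -1.   ] need [ 4.7 -0.3 -1.9] F [-7.3  0.4 10.3] g 36.3
```

View pics/g4.png

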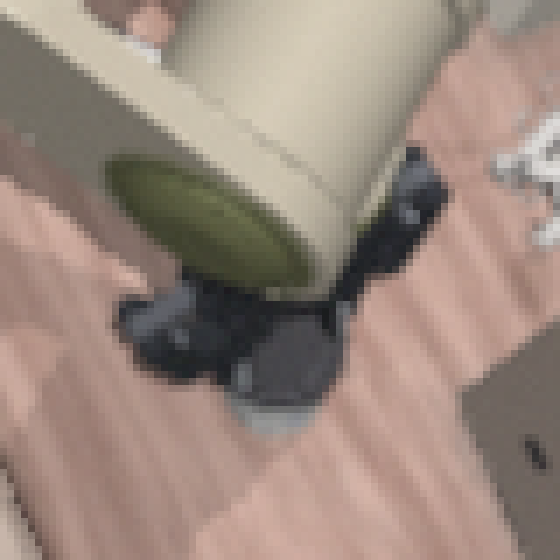

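Request:
jog_arm --increments '[{"rx": 0,"ry": 0,"rz": 0,"x": 0,"y": 0,"z": 0,"hand": 85},{"rx": 0,"ry": 0,"rz": 0,"x": 0,"y": 0,"z": 0,"hand": 85},{"rx": 0,"ry": 0,"rz": 0,"x": -50,"y": 0,"z": 0,"hand": 85},{"rx": 0,"ry": 0,"rz": 0,"x": -50,"y": 0,"z": -60,"hand": 85},{"rx": 0,"ry": 0,"rz": 0,"x": 0,"y": 0,"z": -60,"hand": 85}]'

```text
time_s: 5.35
eef_pos: [439.9, -288.8, 125.6]
ee_rot: [0.525, 0.477, 0.52, -0.477]
force: [1.3, 0.5, -0.3]
grip_width: 0.989
```

```bash
python3 -c "
from h import *
to(448,-395.3,30)
a=capture('top');b=capture('side')
cv2.imwrite('pics/g5.png',np.hstack([cv2.resize(a[230:310,340:420,::-1],None,fx=5,fy=5,interpolation=3),cv2.resize(b[260:340,290:370,::-1],None,fx=5,fy=5,interpolation=3)]))"
```

```text
t 5.35 pos [ 439.9 -288.8  125.6] jaw 0.0917 down [ 0.004 -0.004 -1.   ] need [ 96.   -2.  106.3] F [ 1.3  0.5 -0.3] g 84.5
```

View pics/g5.png

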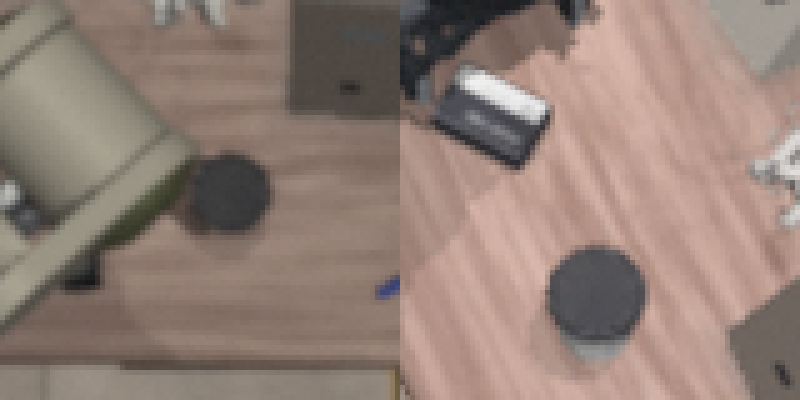

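```bash
python3 -c "
from h import *
c=np.array([446.5,-388.4,0]);j=np.array([np.cos(.0927),np.sin(.0927),0]);p=np.array([-j[1],j[0],0])
for w in (37.5,45):
 for z in (117,130,145,160):
  print(w,z,[np.round((proj('side',c+s*w*j+k*11*p+[0,0,z])[0]-[290,260]+.5)*5+[400,0]).astype(int).tolist() for s in(-1,1) for k in (-1,1)])
"
```

```text
37.5 117 [[540, 293], [520, 259], [662, 227], [641, 194]]
37.5 130 [[540, 285], [520, 251], [663, 218], [642, 185]]
37.5 145 [[540, 274], [519, 240], [664, 208], [642, 174]]
37.5 160 [[540, 264], [519, 230], [665, 197], [643, 163]]
45 117 [[528, 300], [508, 266], [674, 221], [653, 188]]
45 130 [[528, 291], [507, 257], [675, 212], [654, 178]]
45 145 [[528, 281], [507, 247], [676, 201], [654, 168]]
45 160 [[527, 271], [507, 236], [677, 190], [655, 156]]
```

```bash
python3 -c "
import cv2
a=cv2.imread('pics/g1.png');cv2.imwrite('pics/g1z.png',cv2.resize(a[40:360,400:800],None,fx=2,fy=1.85,interpolation=2))
"
```

```text
(no output)
```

View pics/g1z.png

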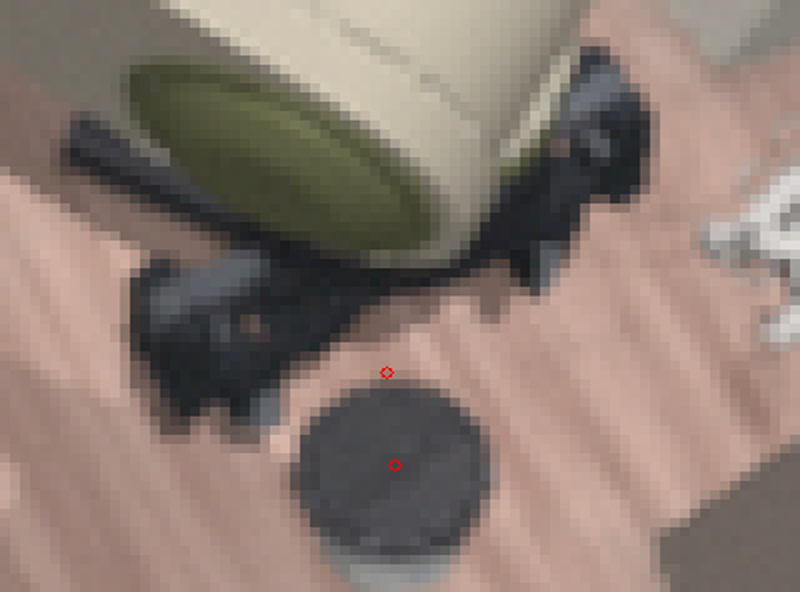

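Request:
jog_arm --increments '[{"rx": 0,"ry": 0,"rz": 0,"x": 0,"y": -1,"z": 53,"hand": 75},{"rx": 0,"ry": 0,"rz": 0,"x": 15,"y": -1,"z": 53,"hand": 75},{"rx": 0,"ry": 0,"rz": 0,"x": 40,"y": 0,"z": 0,"hand": 75},{"rx": 0,"ry": 0,"rz": 0,"x": 30,"y": 0,"z": 0,"hand": 75},{"rx": 0,"ry": 0,"rz": 0,"x": 0,"y": 0,"z": 0,"hand": 75}]'

```text
time_s: 6.08
eef_pos: [446.0, -393.6, 35.8]
ee_rot: [0.521, 0.477, 0.524, -0.476]
force: [1.0, 0.4, 0.5]
grip_width: 0.876
```

```bash
python3 -c "
from h import *
to(448,-395.3,12)
b=capture('side')
cv2.imwrite('pics/g6.png',cv2.resize(b[270:350,290:370,::-1],None,fx=7,fy=7,interpolation=3))
t=least_squares(lambda X:np.r_[proj('top',X)[0]-(385.6,268.1),proj('side',X)[0]-(329.1,318.4)],[448,-395,58]);print(t.x,t.fun)"
```

```text
t 6.075 pos [ 446.  -393.6   35.8] jaw 0.0928 down [-0.003  0.004 -1.   ] need [23.8  1.9  2. ] F [1.  0.4 0.5] g 74.8
[ 448.94955256 -394.59882155   51.39415046] [-0.00971738  0.07625198  0.05953824 -0.02085681]
```

View pics/g6.png

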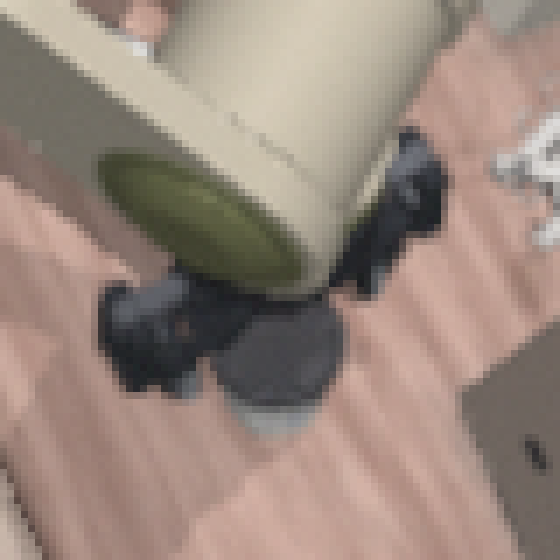

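Request:
jog_arm --increments '[{"rx": 0,"ry": 0,"rz": 0,"x": 8,"y": 2,"z": 2,"hand": 75},{"rx": 0,"ry": 0,"rz": 0,"x": 8,"y": 0,"z": 0,"hand": 75},{"rx": 0,"ry": 0,"rz": 0,"x": 8,"y": 0,"z": 0,"hand": 70}]'

```text
time_s: 6.5
eef_pos: [449.1, -396.2, 13.7]
ee_rot: [0.523, 0.476, 0.523, -0.476]
force: [-0.2, -0.2, 0.1]
grip_width: 0.818
```

Request:
jog_arm --increments '[{"rx": 0,"ry": 0,"rz": 0,"x": 0,"y": 0,"z": 0,"hand": 50},{"rx": 0,"ry": 0,"rz": 0,"x": 0,"y": 0,"z": 0,"hand": 50},{"rx": 0,"ry": 0,"rz": 0,"x": 0,"y": 0,"z": 0,"hand": 45}]' --force 30

```text
time_s: 6.88
eef_pos: [449.1, -396.2, 14.1]
ee_rot: [0.523, 0.476, 0.523, -0.476]
force: [0.1, -0.3, 0.0]
grip_width: 0.61
```

```bash
python3 -c "
from h import *
to(448,-395.3,12)"
```

```text
t 6.875 pos [ 449.1 -396.2   14.1] jaw 0.093 down [ 0. -0. -1.] need [ 2.1 -1.  -1. ] F [ 0.1 -0.3  0. ] g 52.1
```

Request:
jog_arm --increments '[{"rx": 0,"ry": 0,"rz": 0,"x": 0,"y": 0,"z": 0,"hand": 40},{"rx": 0,"ry": 0,"rz": 0,"x": -20,"y": 0,"z": 0,"hand": 40},{"rx": 0,"ry": 0,"rz": 0,"x": -50,"y": 0,"z": 0,"hand": 40},{"rx": 0,"ry": 0,"rz": 0,"x": -50,"y": 0,"z": 0,"hand": 40},{"rx": 0,"ry": 0,"rz": 0,"x": -50,"y": 0,"z": 0,"hand": 40}]'

```text
time_s: 7.5
eef_pos: [448.9, -396.0, 185.7]
ee_rot: [0.523, 0.476, 0.523, -0.476]
force: [0.0, 0.3, -1.0]
grip_width: 0.616
```

```bash
python3 -c "
from h import *
to(524.4,120.6,190)
b=capture('side')
cv2.imwrite('pics/g7.png',cv2.resize(b[250:350,270:370,::-1],None,fx=6,fy=6,interpolation=3))"
```

```text
t 7.5 pos [ 448.9 -396.   185.7] jaw 0.093 down [ 0. -0. -1.] need [  -4.4  123.2 -507.3] F [ 0.   0.3 -1. ] g 52.6
```

View pics/g7.png

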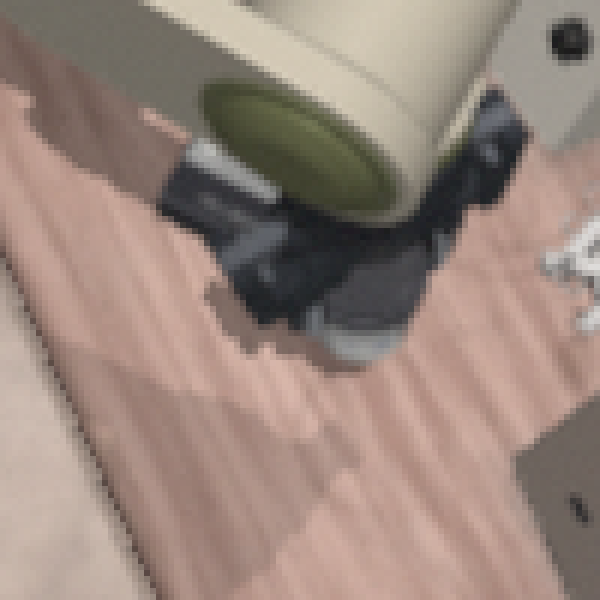

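Request:
jog_arm --increments '[{"rx": 0,"ry": 0,"rz": 0,"x": 0,"y": 0,"z": -30,"hand": 40},{"rx": 0,"ry": 0,"rz": 0,"x": 0,"y": 0,"z": -60,"hand": 40},{"rx": 0,"ry": 0,"rz": 0,"x": 0,"y": 0,"z": -60,"hand": 40},{"rx": 0,"ry": 0,"rz": 0,"x": 0,"y": 0,"z": -60,"hand": 40},{"rx": 0,"ry": 0,"rz": 0,"x": 0,"y": 0,"z": -60,"hand": 40}]'

```text
time_s: 8.18
eef_pos: [423.5, -125.5, 183.9]
ee_rot: [0.523, 0.476, 0.522, -0.476]
force: [0.9, -0.0, 0.9]
grip_width: 0.612
```

Request:
jog_arm --increments '[{"rx": 0,"ry": 0,"rz": 0,"x": 0,"y": 0,"z": -60,"hand": 40},{"rx": 0,"ry": 0,"rz": 0,"x": 0,"y": 20,"z": -57,"hand": 40},{"rx": 0,"ry": 0,"rz": 0,"x": 0,"y": 30,"z": -50,"hand": 40},{"rx": 0,"ry": 0,"rz": 0,"x": 0,"y": 35,"z": -40,"hand": 40},{"rx": 0,"ry": 0,"rz": 0,"x": 0,"y": 30,"z": -30,"hand": 40}]'

```text
time_s: 8.8
eef_pos: [517.1, 121.4, 183.9]
ee_rot: [0.523, 0.476, 0.523, -0.476]
force: [0.2, -0.6, 0.9]
grip_width: 0.615
```

```bash
python3 -c "
from h import *
to(524.4,120.6,66)"
```

```text
t 8.8 pos [517.1 121.4 183.9] jaw 0.0944 down [ 0. -0. -1.] need [117.9   7.1   1.4] F [ 0.2 -0.6  0.9] g 52.6
```

Request:
jog_arm --increments '[{"rx": 0,"ry": 0,"rz": 0,"x": 25,"y": 6,"z": 1,"hand": 40},{"rx": 0,"ry": 0,"rz": 0,"x": 25,"y": 0,"z": 0,"hand": 40},{"rx": 0,"ry": 0,"rz": 0,"x": 25,"y": 0,"z": 0,"hand": 40},{"rx": 0,"ry": 0,"rz": 0,"x": 0,"y": 0,"z": 0,"hand": 40}]'

```text
time_s: 9.3
eef_pos: [521.6, 118.9, 107.6]
ee_rot: [0.522, 0.475, 0.524, -0.477]
force: [0.7, -0.0, 0.1]
grip_width: 0.613
```

```bash
python3 -c "
from h import *
to(524.4,120.6,66)
s,R=pose();e=s['eef_pos']
a=capture('side');b=capture('top')
im=np.hstack([cv2.resize(a[100:180,240:320,::-1],None,fx=5,fy=5,interpolation=3),cv2.resize(b[200:280,200:280,::-1],None,fx=5,fy=5,interpolation=3)])
p=(525.5,108.7,.093);an=np.linspace(0,6.28,40)
for n,o,ox in(('side',(240,100),0),('top',(200,200),400)):
  def line(P,col):
    u=((proj(n,P)-o+.5)*5).astype(int)+[ox,0];cv2.polylines(im,[u],True,col,1)
  line(W(p,np.c_[34.5*np.cos(an),12+34.5*np.sin(an),0*an+66]),(0,255,0))
  line(np.c_[e[0]+27.5*np.cos(an),e[1]+27.5*np.sin(an),0*an+e[2]-14+58],(0,0,255))
cv2.imwrite('pics/s1.png',im)"
```

```text
t 9.3 pos [521.6 118.9 107.6] jaw 0.093 down [-0.003 -0.    -1.   ] need [41.6  3.1 -1.4] F [ 0.7 -0.   0.1] g 52.4
```

View pics/s1.png

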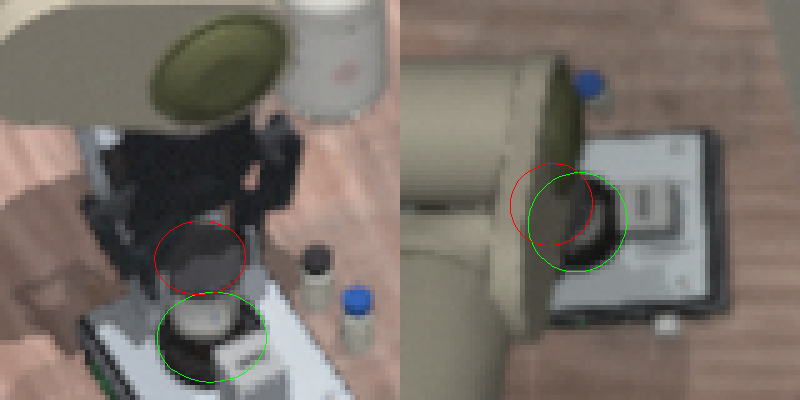

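Request:
jog_arm --increments '[{"rx": 0,"ry": 0,"rz": 0,"x": 0,"y": 3,"z": -1,"hand": 40},{"rx": 0,"ry": 0,"rz": 0,"x": 12,"y": 0,"z": 0,"hand": 40},{"rx": 0,"ry": 0,"rz": 0,"x": 12,"y": 0,"z": 0,"hand": 40},{"rx": 0,"ry": 0,"rz": 0,"x": 10,"y": 0,"z": 0,"hand": 40},{"rx": 0,"ry": 0,"rz": 0,"x": 0,"y": 0,"z": 0,"hand": 40}]'

```text
time_s: 10.02
eef_pos: [524.9, 120.1, 73.9]
ee_rot: [0.522, 0.476, 0.523, -0.477]
force: [0.8, -1.1, -0.8]
grip_width: 0.617
```

```bash
python3 -c "
from h import *
to(524.4,120.6,66)
a=capture('side')
cv2.imwrite('pics/s2.png',cv2.resize(a[110:190,240:340,::-1],None,fx=6,fy=6,interpolation=3))"
```

```text
t 10.025 pos [524.9 120.1  73.9] jaw 0.0929 down [-0.002 -0.    -1.   ] need [ 7.9 -0.4 -0.5] F [ 0.8 -1.1 -0.8] g 52.7
```

View pics/s2.png

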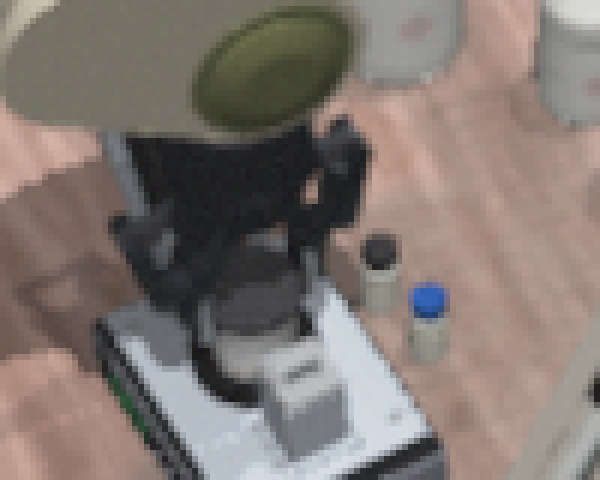

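Request:
jog_arm --increments '[{"rx": 0,"ry": 0,"rz": 0,"x": 4,"y": 0,"z": 0,"hand": 40},{"rx": 0,"ry": 0,"rz": 0,"x": 3,"y": 0,"z": 0,"hand": 40},{"rx": 0,"ry": 0,"rz": 0,"x": 0,"y": 0,"z": 0,"hand": 40}]'

```text
time_s: 10.45
eef_pos: [525.3, 120.2, 67.7]
ee_rot: [0.523, 0.476, 0.523, -0.476]
force: [0.3, -0.3, -0.1]
grip_width: 0.615
```

Request:
jog_arm --increments '[{"rx": 0,"ry": 0,"rz": 0,"x": 2,"y": 0,"z": 0,"hand": 40},{"rx": 0,"ry": 0,"rz": 0,"x": 1,"y": 0,"z": 0,"hand": 40},{"rx": 0,"ry": 0,"rz": 0,"x": 0,"y": 0,"z": 0,"hand": 40}]'

```text
time_s: 10.82
eef_pos: [525.5, 120.2, 65.6]
ee_rot: [0.523, 0.476, 0.523, -0.476]
force: [-2.5, -1.3, 5.8]
grip_width: 0.611
```

Request:
jog_arm --increments '[{"rx": 0,"ry": 0,"rz": 0,"x": 0,"y": 0,"z": 0,"hand": 62},{"rx": 0,"ry": 0,"rz": 0,"x": 0,"y": 0,"z": 0,"hand": 75},{"rx": 0,"ry": 0,"rz": 0,"x": 0,"y": 0,"z": 0,"hand": 75},{"rx": 0,"ry": 0,"rz": 0,"x": -30,"y": 0,"z": 0,"hand": 75},{"rx": 0,"ry": 0,"rz": 0,"x": -50,"y": 0,"z": 0,"hand": 75}]'

```text
time_s: 11.45
eef_pos: [524.5, 120.1, 144.6]
ee_rot: [0.522, 0.475, 0.524, -0.477]
force: [1.0, -0.4, 0.3]
grip_width: 0.876
```

```bash
python3 -c "
from h import *
to(524.4,120.6,66)
a=capture('side');b=capture('top')
im=np.hstack([cv2.resize(a[110:190,240:320,::-1],None,fx=5,fy=5,interpolation=3),cv2.resize(b[200:280,200:280,::-1],None,fx=5,fy=5,interpolation=3)])
cv2.imwrite('pics/s3.png',im)"
```

```text
t 11.45 pos [524.5 120.1 144.6] jaw 0.0929 down [-0.004 -0.    -1.   ] need [78.6  0.2 -0.5] F [ 1.  -0.4  0.3] g 74.8
```

View pics/s3.png

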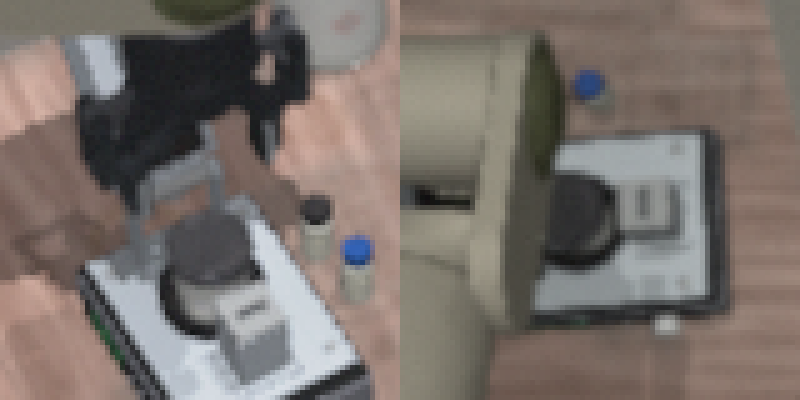

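Run:
```python
from h import *
t=lambda x,y:Z(x,y,6,170,205)
s=lambda x,y:Z(x,y,4.8,230,85)
p=(525.5,108.7,.093)
for th in (2.0,2.05,2.1,2.15,2.2,2.25,2.3):
    P=W(p,[coverpt(165,0,th,24),coverpt(165,0,th,-24),coverpt(122,0,th,-36),coverpt(122,0,th,36)])
    print(th,np.round(((proj("top",P)-[170,205]+.5)*6-.5)).astype(int).tolist(),np.round((proj("side",P)-[230,85]+.5)*4.8-.5).astype(int).tolist())
print("obs top bar (62,143),(63,255); side (175,42) (95,73); plate corners top (125,270),(122,137) side (107,148)(208,105)")
print(sense()["joints"])
```

```text
2.0 [[91, 144], [94, 235], [151, 267], [147, 133]] [[180, 57], [109, 87], [112, 158], [215, 113]]
2.05 [[80, 147], [82, 238], [142, 269], [138, 135]] [[174, 53], [104, 83], [108, 154], [211, 110]]
2.1 [[68, 149], [71, 240], [134, 271], [130, 137]] [[170, 50], [100, 80], [105, 152], [208, 107]]
2.15 [[58, 152], [60, 243], [126, 273], [122, 139]] [[165, 47], [95, 77], [101, 149], [204, 105]]
2.2 [[48, 155], [50, 245], [119, 274], [115, 141]] [[161, 45], [91, 75], [98, 148], [201, 103]]
2.25 [[39, 158], [41, 248], [112, 276], [108, 143]] [[156, 44], [87, 73], [95, 146], [198, 102]]
2.3 [[30, 161], [33, 250], [106, 278], [102, 146]] [[153, 43], [84, 73], [93, 146], [195, 102]]
obs top bar (62,143),(63,255); side (175,42) (95,73); plate corners top (125,270),(122,137) side (107,148)(208,105)
[ 7.49524108e-03  3.95417724e-01  1.54195894e+00  1.18451095e-05
  1.19526676e+00 -8.56695036e-02]
```

Request:
jog_arm --increments '[{"rx": -0.1745,"ry": 0,"rz": 0,"x": -35,"y": 0,"z": 0,"hand": 75},{"rx": -0.1745,"ry": 0,"rz": 0,"x": -35,"y": 0,"z": 0,"hand": 60},{"rx": -0.1745,"ry": 0,"rz": 0,"x": -35,"y": 0,"z": 0,"hand": 40},{"rx": -0.1745,"ry": 0,"rz": 0,"x": -20,"y": 0,"z": 0,"hand": 40},{"rx": -0.1745,"ry": 0,"rz": 0,"x": 0,"y": 0,"z": 0,"hand": 40}]'

```text
time_s: 12.18
eef_pos: [525.9, 120.2, 271.0]
ee_rot: [0.676, 0.209, 0.675, -0.209]
force: [0.2, 0.7, -0.8]
grip_width: 0.468
```

Request:
jog_arm --increments '[{"rx": -0.1745,"ry": 0,"rz": 0,"x": 0,"y": 0,"z": 0,"hand": 40},{"rx": -0.1745,"ry": 0,"rz": 0,"x": 0,"y": 0,"z": 0,"hand": 40},{"rx": -0.1745,"ry": 0,"rz": 0,"x": 0,"y": 0,"z": 0,"hand": 40},{"rx": -0.1745,"ry": 0,"rz": 0,"x": 0,"y": 0,"z": 0,"hand": 40},{"rx": 0,"ry": 0,"rz": 0,"x": 0,"y": 0,"z": 0,"hand": 40}]'

```text
time_s: 12.8
eef_pos: [525.4, 120.1, 269.4]
ee_rot: [0.706, -0.032, 0.707, 0.032]
force: [0.2, -0.8, 0.5]
grip_width: 0.464
```

```bash
python3 -c "
from h import *
to(512.2,251.6,275)"
```

```text
t 12.8 pos [525.4 120.1 269.4] jaw 1.6619 down [-0.001  0.    -1.   ] need [ -5.6 132.1  -1.2] F [ 0.2 -0.8  0.5] g 39.6
```

Request:
jog_arm --increments '[{"rx": 0,"ry": 0,"rz": 0,"x": -2,"y": 44,"z": -1,"hand": 40},{"rx": 0,"ry": 0,"rz": 0,"x": -2,"y": 44,"z": 0,"hand": 40},{"rx": 0,"ry": 0,"rz": 0,"x": 0,"y": 44,"z": 0,"hand": 40},{"rx": 0,"ry": 0,"rz": 0,"x": 0,"y": 0,"z": 0,"hand": 40}]'

```text
time_s: 13.3
eef_pos: [511.5, 253.8, 273.4]
ee_rot: [0.706, -0.033, 0.707, 0.033]
force: [-0.4, -0.7, -0.4]
grip_width: 0.466
```

```bash
python3 -c "
from h import *
to(512.2,251.6,225)
a=capture('side');b=capture('top')
im=np.hstack([cv2.resize(a[60:180,210:300,::-1],None,fx=4.5,fy=4.5,interpolation=3),cv2.resize(b[180:300,150:240,::-1],None,fx=4.5,fy=4.5,interpolation=3)])
s,R=pose()
for X,c in ((s['eef_pos'],(0,0,255)),([512.2,251.6,254.4],(0,255,0))):
  u=(proj('side',X)[0]-[210,60]+.5)*4.5;cv2.circle(im,tuple(u.astype(int).tolist()),3,c,1)
cv2.imwrite('pics/c1.png',im)"
```

```text
t 13.3 pos [511.5 253.8 273.4] jaw 1.6631 down [-0.001  0.    -1.   ] need [48.4 -2.3  0.5] F [-0.4 -0.7 -0.4] g 39.8
```

View pics/c1.png

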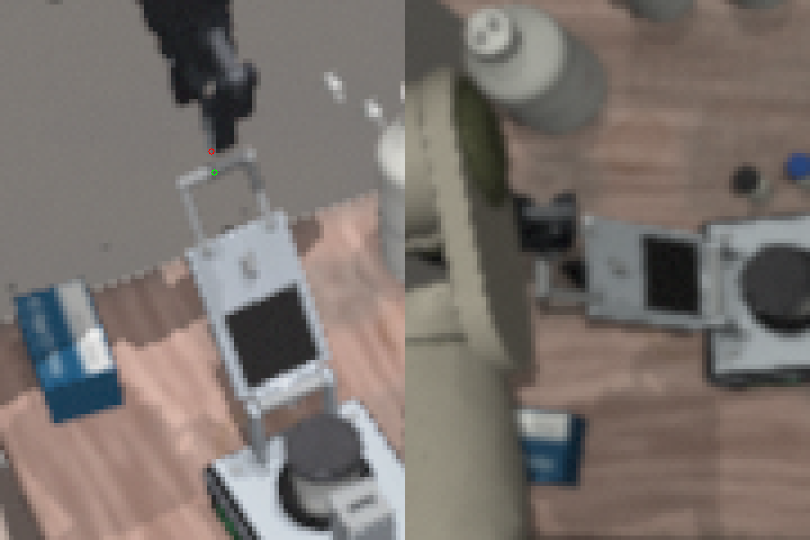

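Request:
jog_arm --increments '[{"rx": 0,"ry": 0,"rz": 0,"x": 20,"y": -2,"z": 0,"hand": 40},{"rx": 0,"ry": 0,"rz": 0,"x": 20,"y": 0,"z": 0,"hand": 40},{"rx": 0,"ry": 0,"rz": 0,"x": 16,"y": 0,"z": 0,"hand": 40},{"rx": 0,"ry": 0,"rz": 0,"x": 0,"y": 0,"z": 0,"hand": 40}]'

```text
time_s: 13.9
eef_pos: [512.2, 248.8, 217.0]
ee_rot: [0.706, -0.032, 0.707, 0.032]
force: [-0.7, 0.1, -0.2]
grip_width: 0.469
```

```bash
python3 -c "
from h import *
to(512.2,251.6,218)
a=capture('side')
im=cv2.resize(a[60:160,210:310,::-1],None,fx=6,fy=6,interpolation=3)
cv2.imwrite('pics/c2.png',im)"
```

```text
t 13.9 pos [512.2 248.8 217. ] jaw 1.6619 down [-0.002 -0.001 -1.   ] need [-1.   2.8  0.3] F [-0.7  0.1 -0.2] g 40.1
```

View pics/c2.png

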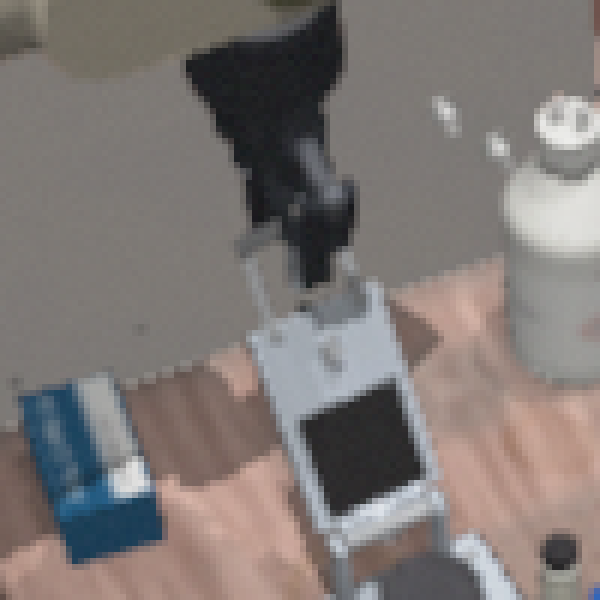

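Request:
jog_arm --increments '[{"rx": 0,"ry": 0,"rz": 0,"x": 0,"y": 2,"z": 0,"hand": 20},{"rx": 0,"ry": 0,"rz": 0,"x": 0,"y": 0,"z": 0,"hand": 5},{"rx": 0,"ry": 0,"rz": 0,"x": 0,"y": 0,"z": 0,"hand": 5}]' --force 20

```text
time_s: 14.32
eef_pos: [512.5, 251.8, 218.7]
ee_rot: [0.707, -0.033, 0.706, 0.033]
force: [-0.6, 1.3, 5.3]
grip_width: 0.109
```

```bash
python3 -c "
import numpy as np
th=np.linspace(2.131,0,16)
y=-165*np.cos(th);z=165*np.sin(th)
for i in range(15): print(i,round(th[i+1],3),'x',round(-(z[i+1]-z[i]),1),'y',round(y[i+1]-y[i],1))
"
```

```text
0 1.989 x -11.0 y -20.7
1 1.847 x -8.0 y -22.0
2 1.705 x -4.8 y -22.9
3 1.563 x -1.5 y -23.4
4 1.421 x 1.9 y -23.3
5 1.279 x 5.1 y -22.9
6 1.137 x 8.3 y -21.9
7 0.994 x 11.3 y -20.5
8 0.852 x 14.1 y -18.7
9 0.71 x 16.6 y -16.5
10 0.568 x 18.8 y -14.0
11 0.426 x 20.6 y -11.2
12 0.284 x 22.0 y -8.1
13 0.142 x 22.9 y -5.0
14 0.0 x 23.4 y -1.7
```

Request:
jog_arm --increments '[{"rx": 0,"ry": 0,"rz": 0,"x": -11,"y": -20.7,"z": 0,"hand": 5},{"rx": 0,"ry": 0,"rz": 0,"x": -8,"y": -22,"z": 0,"hand": 5},{"rx": 0,"ry": 0,"rz": 0,"x": -4.8,"y": -22.9,"z": 0,"hand": 5},{"rx": 0,"ry": 0,"rz": 0,"x": -1.5,"y": -23.4,"z": 0,"hand": 5},{"rx": 0,"ry": 0,"rz": 0,"x": 0,"y": 0,"z": 0,"hand": 5}]'

```text
time_s: 14.95
eef_pos: [520.8, 161.7, 243.7]
ee_rot: [0.707, -0.032, 0.706, 0.032]
force: [1.0, -1.0, 3.2]
grip_width: 0.108
```

```bash
python3 -c "
from h import *
to(520.3,164.4,243)
a=capture('side')
im=cv2.resize(a[60:180,210:310,::-1],None,fx=5,fy=5,interpolation=3)
cv2.imwrite('pics/c3.png',im)"
```

```text
t 14.95 pos [520.8 161.7 243.7] jaw 1.6614 down [ 0.001 -0.    -1.   ] need [ 0.7  2.7 -0.2] F [ 1.  -1.   3.2] g 9.2
```

View pics/c3.png

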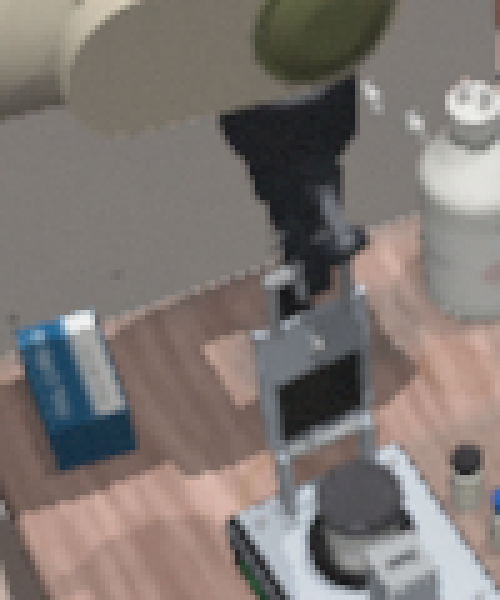

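Request:
jog_arm --increments '[{"rx": 0,"ry": 0,"rz": 0,"x": 2,"y": -22,"z": 0,"hand": 5},{"rx": 0,"ry": 0,"rz": 0,"x": 5.1,"y": -22.5,"z": 0,"hand": 5},{"rx": 0,"ry": 0,"rz": 0,"x": 8.3,"y": -21.9,"z": 0,"hand": 5},{"rx": 0,"ry": 0,"rz": 0,"x": 11.3,"y": -20.5,"z": 0,"hand": 5},{"rx": 0,"ry": 0,"rz": 0,"x": 14.1,"y": -18.7,"z": 0,"hand": 5}]'

```text
time_s: 15.62
eef_pos: [530.3, 58.0, 201.9]
ee_rot: [0.706, -0.033, 0.706, 0.033]
force: [3.2, 4.6, -1.4]
grip_width: 0.106
```

```bash
python3 -c "
from h import *
th=.852;y=56-165*np.cos(th);z=165*np.sin(th)+114.5-36
p=W((525.5,108.7,.093),[0,y,z])[0];print(p);to(*p)"
```

```text
[530.38930928  56.27843798 202.67881322]
t 15.625 pos [530.3  58.  201.9] jaw 1.6644 down [ 0.     0.001 -1.   ] need [-0.8 -1.8 -0.1] F [ 3.2  4.6 -1.4] g 9.1
```

Tracking well; finish the arc.

Request:
jog_arm --increments '[{"rx": 0,"ry": 0,"rz": 0,"x": 16.6,"y": -16.5,"z": 0,"hand": 5},{"rx": 0,"ry": 0,"rz": 0,"x": 18.8,"y": -14,"z": 0,"hand": 5},{"rx": 0,"ry": 0,"rz": 0,"x": 20.6,"y": -11.2,"z": 0,"hand": 5},{"rx": 0,"ry": 0,"rz": 0,"x": 22,"y": -8.1,"z": 0,"hand": 5},{"rx": 0,"ry": 0,"rz": 0,"x": 14,"y": -3,"z": 0,"hand": 5}]'

```text
time_s: 16.25
eef_pos: [535.0, 5.6, 109.0]
ee_rot: [0.706, -0.032, 0.707, 0.033]
force: [2.3, 5.0, 1.4]
grip_width: 0.104
```

```bash
python3 -c "
from h import *
th=.0;y=56-165*np.cos(th);z=165*np.sin(th)+114.5-36
p=W((525.5,108.7,.093),[0,y,z])[0];print(p);to(*p)
a=capture('side')
im=cv2.resize(a[80:200,230:330,::-1],None,fx=5,fy=5,interpolation=3)
cv2.imwrite('pics/c4.png',im)"
```

```text
[5.35622394e+02 1.71030858e-01 7.85000000e+01]
t 16.25 pos [535.    5.6 109. ] jaw 1.6636 down [-0.001  0.001 -1.   ] need [30.5 -5.5  0.1] F [2.3 5.  1.4] g 8.9
```

View pics/c4.png

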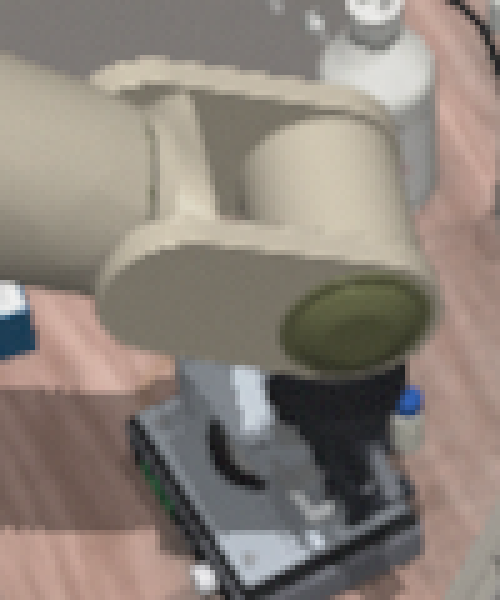

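Request:
jog_arm --increments '[{"rx": 0,"ry": 0,"rz": 0,"x": 12,"y": -2,"z": 0,"hand": 5},{"rx": 0,"ry": 0,"rz": 0,"x": 10,"y": -1,"z": 0,"hand": 5},{"rx": 0,"ry": 0,"rz": 0,"x": 3,"y": 0,"z": 0,"hand": 5},{"rx": 0,"ry": 0,"rz": 0,"x": 0,"y": 0,"z": 0,"hand": 5}]'

```text
time_s: 16.8
eef_pos: [535.3, 3.1, 84.7]
ee_rot: [0.706, -0.032, 0.706, 0.033]
force: [2.4, 5.9, -1.1]
grip_width: 0.107
```

Request:
jog_arm --increments '[{"rx": 0,"ry": 0,"rz": 0,"x": 3,"y": 0,"z": 0,"hand": 5},{"rx": 0,"ry": 0,"rz": 0,"x": 2,"y": 0,"z": 0,"hand": 5},{"rx": 0,"ry": 0,"rz": 0,"x": 1,"y": 0,"z": 0,"hand": 5}]'

```text
time_s: 17.18
eef_pos: [535.6, 3.1, 80.9]
ee_rot: [0.707, -0.033, 0.706, 0.033]
force: [-6.1, 6.6, 19.1]
grip_width: 0.103
```

Request:
jog_arm --increments '[{"rx": 0,"ry": 0,"rz": 0,"x": 0,"y": 0,"z": 0,"hand": 30},{"rx": 0,"ry": 0,"rz": 0,"x": 0,"y": 0,"z": 0,"hand": 30},{"rx": 0,"ry": 0,"rz": 0,"x": -40,"y": 0,"z": 0,"hand": 30},{"rx": 0,"ry": 0,"rz": 0,"x": -60,"y": 0,"z": 0,"hand": 40},{"rx": 0,"ry": 0,"rz": 0,"x": 0,"y": -60,"z": 0,"hand": 40}]'

```text
time_s: 17.8
eef_pos: [542.8, -56.5, 183.7]
ee_rot: [0.709, -0.036, 0.704, 0.034]
force: [1.0, -0.1, -1.0]
grip_width: 0.472
```

```bash
python3 -c "
from h import *
th=.0
p=W((525.5,108.7,.093),[0,-44,146])[0];print(p);to(*p)
a=capture('side');b=capture('top')
cv2.imwrite('pics/w1.png',cv2.resize(a[110:210,240:340,::-1],None,fx=6,fy=6,interpolation=3))
cv2.imwrite('pics/w2.png',cv2.resize(b[190:290,190:290,::-1],None,fx=6,fy=6,interpolation=3))"
```

```text
[529.58610393  64.8901409  146.        ]
t 17.8 pos [542.8 -56.5 183.7] jaw 1.6687 down [ 0.008 -0.002 -1.   ] need [ 37.3 122.2  -1.5] F [ 1.  -0.1 -1. ] g 40.3
```

View pics/w1.png

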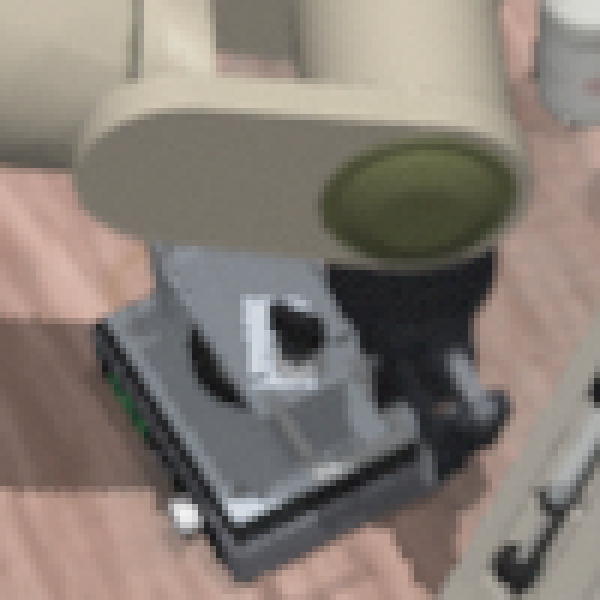

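View pics/w2.png

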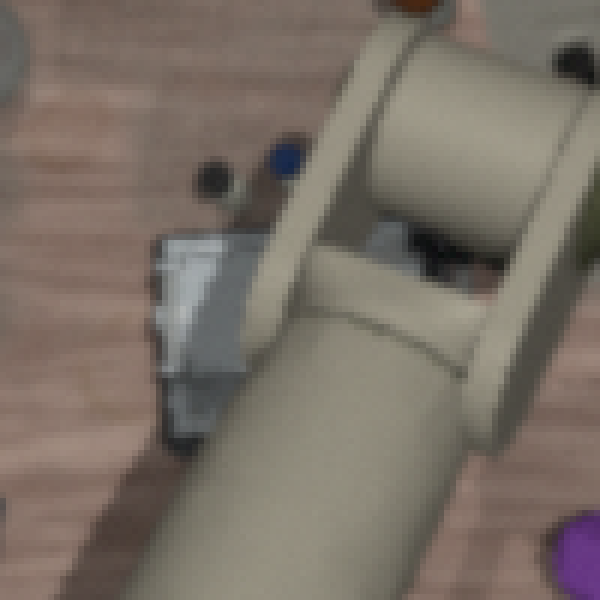

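Request:
jog_arm --increments '[{"rx": 0,"ry": 0,"rz": 0,"x": -5,"y": -60,"z": -10,"hand": 40},{"rx": 0,"ry": 0,"rz": 0,"x": 0,"y": -60,"z": -10,"hand": 40},{"rx": 0,"ry": 0,"rz": 0,"x": 0,"y": 0,"z": 0,"hand": 40}]'

```text
time_s: 18.27
eef_pos: [531.3, -182.3, 183.5]
ee_rot: [0.706, -0.031, 0.707, 0.031]
force: [1.0, 0.7, -0.6]
grip_width: 0.471
```

```bash
python3 -c "
from h import *
a=capture('side');b=capture('top')
cv2.imwrite('pics/w3.png',cv2.resize(a[110:210,240:340,::-1],None,fx=6,fy=6,interpolation=3))
cv2.imwrite('pics/w4.png',cv2.resize(b[200:270,200:280,::-1],None,fx=8,fy=8,interpolation=3))"
```

```text
(no output)
```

View pics/w3.png

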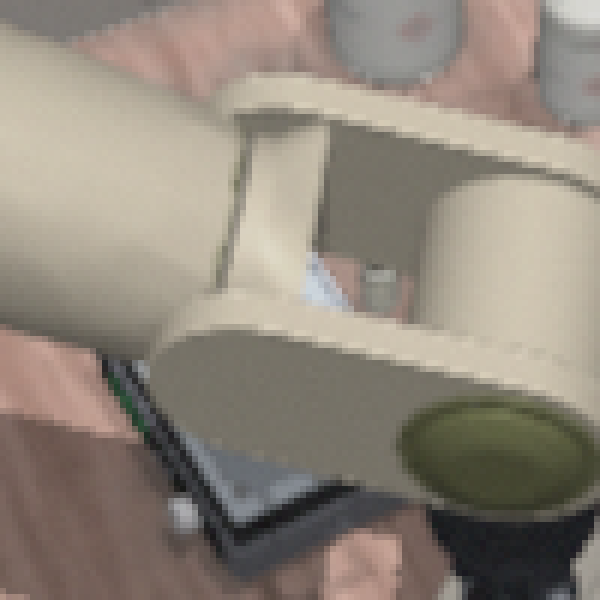

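View pics/w4.png

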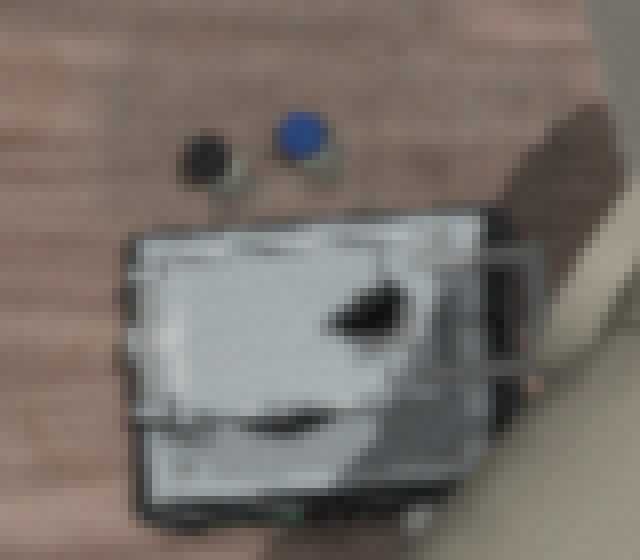

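```bash
python3 -c "
from h import *
b=capture('top')
im=b[228:250,234:262,::-1]
im=np.clip(im.astype(float)*1.6+10,0,255).astype('uint8')
k=25;im=cv2.resize(im,None,fx=k,fy=k,interpolation=0)
p=(525.5,108.7,.093)
for st,c in ((0,(0,0,255)),(.6,(0,255,0)),(1.0,(255,0,0)),(1.2,(0,255,255))):
  d=np.array([np.cos(st),-np.sin(st)])
  P=W(p,[(15*s*d[0]+4.5*q*d[1],-44+15*s*d[1]-4.5*q*d[0],114.5+2+39) for s,q in((1,1),(1,-1),(-1,-1),(-1,1))])
  cv2.polylines(im,[((proj('top',P)-[234,228]+.5)*k).astype(int)],True,c,1)
cv2.imwrite('pics/w5.png',im)"
```

```text
(no output)
```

View pics/w5.png

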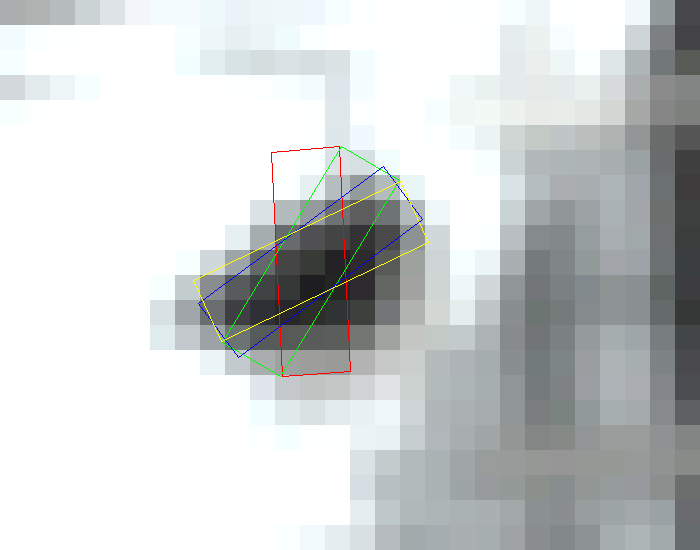

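Request:
jog_arm --increments '[{"rx": 0,"ry": 0,"rz": 0,"x": 0,"y": 50,"z": 0,"hand": 36},{"rx": 0,"ry": 0,"rz": 0,"x": 0,"y": 60,"z": 0,"hand": 36},{"rx": 0,"ry": 0,"rz": 0,"x": 0,"y": 60,"z": 0,"hand": 36},{"rx": 0,"ry": 0,"rz": 0,"x": 0,"y": 60,"z": 0,"hand": 36},{"rx": 0.175,"ry": 0,"rz": 0,"x": 0,"y": 0,"z": 0,"hand": 36}]'

```text
time_s: 19.05
eef_pos: [509.7, 55.0, 184.6]
ee_rot: [0.707, 0.028, 0.707, -0.028]
force: [0.3, -0.2, -0.3]
grip_width: 0.422
```

Request:
jog_arm --increments '[{"rx": 0.175,"ry": 0,"rz": 0,"x": 0,"y": 0,"z": 0,"hand": 36},{"rx": 0.175,"ry": 0,"rz": 0,"x": 0,"y": 0,"z": 0,"hand": 36},{"rx": 0.175,"ry": 0,"rz": 0,"x": 0,"y": 0,"z": 0,"hand": 36},{"rx": 0.175,"ry": 0,"rz": 0,"x": 0,"y": 0,"z": 0,"hand": 36},{"rx": 0.175,"ry": 0,"rz": 0,"x": 0,"y": 0,"z": 0,"hand": 36}]'

```text
time_s: 19.68
eef_pos: [510.4, 51.5, 184.3]
ee_rot: [0.627, 0.327, 0.627, -0.327]
force: [0.0, -0.4, 0.2]
grip_width: 0.42
```

```bash
python3 -c "
from h import *
to(529.6,66.5,150)"
```

```text
t 19.675 pos [510.4  51.5 184.3] jaw 0.6098 down [-0.  0. -1.] need [34.3 24.4 -1.3] F [ 0.  -0.4  0.2] g 35.8
```

Request:
jog_arm --increments '[{"rx": 0,"ry": 0,"rz": 0,"x": 15,"y": 24,"z": -1,"hand": 36},{"rx": 0,"ry": 0,"rz": 0,"x": 19,"y": 0,"z": 0,"hand": 36},{"rx": 0,"ry": 0,"rz": 0,"x": 0,"y": 0,"z": 0,"hand": 36}]'

```text
time_s: 20.05
eef_pos: [528.8, 66.0, 149.3]
ee_rot: [0.627, 0.325, 0.629, -0.325]
force: [-0.2, -0.1, 1.0]
grip_width: 0.42
```

```bash
python3 -c "
from h import *
to(529.6,66.5,116)
a=capture('side')
cv2.imwrite('pics/w6.png',cv2.resize(a[110:190,250:330,::-1],None,fx=7,fy=7,interpolation=3))"
```

```text
t 20.05 pos [528.8  66.  149.3] jaw 0.6154 down [-0.003  0.    -1.   ] need [33.3  1.   0.1] F [-0.2 -0.1  1. ] g 35.9
```

View pics/w6.png

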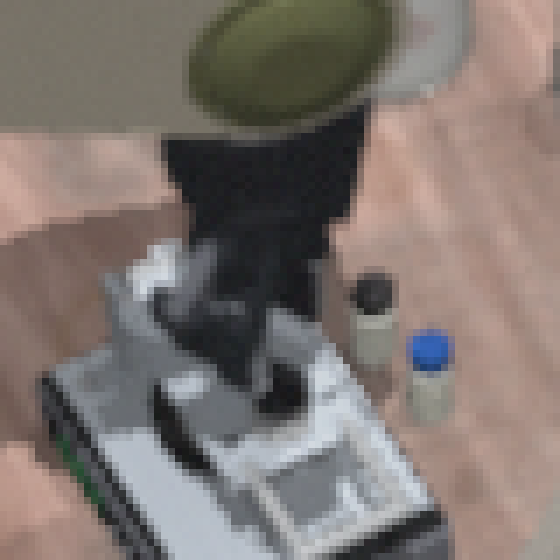

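Request:
jog_arm --increments '[{"rx": 0,"ry": 0,"rz": 0,"x": 11,"y": 1,"z": 0,"hand": 36},{"rx": 0,"ry": 0,"rz": 0,"x": 11,"y": 0,"z": 0,"hand": 36},{"rx": 0,"ry": 0,"rz": 0,"x": 11,"y": 0,"z": 0,"hand": 36},{"rx": 0,"ry": 0,"rz": 0,"x": 0,"y": 0,"z": 0,"hand": 36}]'

```text
time_s: 20.6
eef_pos: [530.2, 65.3, 116.4]
ee_rot: [0.627, 0.325, 0.628, -0.326]
force: [-0.2, -0.1, 0.1]
grip_width: 0.421
```

Request:
jog_arm --increments '[{"rx": 0,"ry": 0,"rz": 0,"x": 0,"y": 0,"z": 0,"hand": 16},{"rx": 0,"ry": 0,"rz": 0,"x": 0,"y": 0,"z": 0,"hand": 5},{"rx": 0,"ry": 0,"rz": 0,"x": 0,"y": 0,"z": 0,"hand": 5}]' --force 40

```text
time_s: 20.98
eef_pos: [531.6, 65.6, 118.0]
ee_rot: [0.628, 0.326, 0.627, -0.325]
force: [4.3, 2.7, -1.1]
grip_width: 0.087
```

```bash
python3 -c "
from h import *
to(529.6,66.5,116)"
```

```text
t 20.975 pos [531.6  65.6 118. ] jaw 0.6134 down [ 0.003  0.    -1.   ] need [ 2.  -1.1 -1.9] F [ 4.3  2.7 -1.1] g 7.4
```

Request:
jog_arm --increments '[{"rx": -0.175,"ry": 0,"rz": 0,"x": 0,"y": 1.5,"z": 0,"hand": 5},{"rx": -0.175,"ry": 0,"rz": 0,"x": 0,"y": 0,"z": 0,"hand": 5},{"rx": -0.175,"ry": 0,"rz": 0,"x": 0,"y": 0,"z": 0,"hand": 5},{"rx": -0.175,"ry": 0,"rz": 0,"x": 0,"y": 0,"z": 0,"hand": 5},{"rx": -0.175,"ry": 0,"rz": 0,"x": 0,"y": 0,"z": 0,"hand": 5}]'

```text
time_s: 21.6
eef_pos: [532.8, 67.3, 118.0]
ee_rot: [0.708, 0.028, 0.706, -0.026]
force: [5.3, 8.0, -1.1]
grip_width: 0.09
```

Request:
jog_arm --increments '[{"rx": -0.175,"ry": 0,"rz": 0,"x": 0,"y": 0,"z": 0,"hand": 5},{"rx": 0,"ry": 0,"rz": 0,"x": 0,"y": 0,"z": 0,"hand": 5}]'

```text
time_s: 21.85
eef_pos: [532.8, 67.7, 118.0]
ee_rot: [0.707, -0.033, 0.705, 0.034]
force: [5.3, 8.1, -0.5]
grip_width: 0.096
```

```bash
python3 -c "
from h import *
to(529.6,66.5,116);s,R=pose();print(np.round(R.inv().apply(s['force']),1),s['wrist_torque'])"
```

```text
t 21.85 pos [532.8  67.7 118. ] jaw 1.6654 down [ 0.003  0.003 -1.   ] need [ 2.  -0.9 -3.3] F [ 5.3  8.1 -0.5] g 8.2
[0.6 7.6 6. ] [ 1.61679999 -0.96263808 -0.00646875]
```

Request:
jog_arm --increments '[{"rx": 0,"ry": 0,"rz": 0,"x": 0,"y": 2,"z": 1.7,"hand": 5},{"rx": 0,"ry": 0,"rz": 0,"x": 0,"y": 0,"z": 0,"hand": 5}]'

```text
time_s: 22.1
eef_pos: [533.2, 68.1, 117.5]
ee_rot: [0.706, -0.033, 0.707, 0.033]
force: [-1.3, -0.6, 2.2]
grip_width: 0.093
```

```bash
python3 -c "
from h import *
to(529.6,66.5,116);s,R=pose();print(np.round(R.inv().apply(s['force']),1),s['wrist_torque'])"
```

```text
t 22.1 pos [533.2  68.1 117.5] jaw 1.6637 down [-0.001 -0.001 -1.   ] need [ 1.5 -1.3 -3.7] F [-1.3 -0.6  2.2] g 7.9
[-2.2 -0.5 -1.4] [-0.30305817  0.32309895 -0.00339511]
```

Request:
jog_arm --increments '[{"rx": 0,"ry": 0,"rz": 0,"x": 0,"y": 0,"z": 0,"hand": 2},{"rx": 0,"ry": 0,"rz": 0,"x": 4,"y": 0,"z": 0,"hand": 2},{"rx": 0,"ry": 0,"rz": 0,"x": 4,"y": 0,"z": 0,"hand": 2},{"rx": 0,"ry": 0,"rz": 0,"x": 3,"y": 0,"z": 0,"hand": 2}]' --force 70

```text
time_s: 22.6
eef_pos: [533.3, 68.2, 106.3]
ee_rot: [0.706, -0.033, 0.706, 0.033]
force: [-4.3, -2.8, 6.7]
grip_width: 0.086
```

```bash
python3 -c "
from h import *
to(533.2,68.1,104);s,R=pose();print(np.round(R.inv().apply(s['force']),1),s['wrist_torque'])"
```

```text
t 22.6 pos [533.3  68.2 106.3] jaw 1.6635 down [-0. -0. -1.] need [ 2.3 -0.  -0.1] F [-4.3 -2.8  6.7] g 7.4
[-6.7 -2.4 -4.5] [-0.4234218   0.80591969  0.02343656]
```

Request:
jog_arm --increments '[{"rx": 0,"ry": 0,"rz": 0,"x": 2.5,"y": -0.5,"z": -1,"hand": 2},{"rx": 0,"ry": 0,"rz": 0,"x": 1,"y": 0,"z": 0,"hand": 2},{"rx": 0,"ry": 0,"rz": 0,"x": 0,"y": 0,"z": 0,"hand": 2}]'

```text
time_s: 22.98
eef_pos: [533.2, 68.0, 103.8]
ee_rot: [0.707, -0.033, 0.705, 0.033]
force: [-2.9, 0.9, 9.4]
grip_width: 0.082
```

```bash
python3 -c "
from h import *
to(533.2,68.1,104);s,R=pose();print(np.round(R.inv().apply(s['force']),1),s['wrist_torque'])"
```

```text
t 22.975 pos [533.2  68.  103.8] jaw 1.6634 down [ 0.002  0.001 -1.   ] need [-0.2  0.1 -0. ] F [-2.9  0.9  9.4] g 7.0
[-9.4  1.1 -2.8] [0.08981307 0.50201497 0.04923613]
```

Request:
jog_arm --increments '[{"rx": 0.1745,"ry": 0,"rz": 0,"x": 0.5,"y": 0,"z": 0,"hand": 2},{"rx": 0.1745,"ry": 0,"rz": 0,"x": 0,"y": 0,"z": 0,"hand": 2},{"rx": 0.1745,"ry": 0,"rz": 0,"x": 0,"y": 0,"z": 0,"hand": 2},{"rx": 0.1745,"ry": 0,"rz": 0,"x": 0,"y": 0,"z": 0,"hand": 2},{"rx": 0.1745,"ry": 0,"rz": 0,"x": 0,"y": 0,"z": 0,"hand": 2}]'

```text
time_s: 23.6
eef_pos: [532.6, 66.3, 103.7]
ee_rot: [0.654, 0.27, 0.653, -0.271]
force: [-8.8, -9.2, 16.9]
grip_width: 0.083
```

```bash
python3 -c "
from h import *
to(533.2,68.1,104);s,R=pose();print(np.round(R.inv().apply(s['force']),1),s['wrist_torque'])"
```

```text
t 23.6 pos [532.6  66.3 103.7] jaw 0.7855 down [ 0.001 -0.003 -1.   ] need [-0.3  1.7 -0.8] F [-8.8 -9.2 16.9] g 7.1
[-16.9 -12.8   0.4] [-1.77110022  1.69070869  0.0180345 ]
```

Request:
jog_arm --increments '[{"rx": 0.1745,"ry": 0,"rz": 0,"x": 0,"y": -2,"z": 0,"hand": 2},{"rx": 0.1745,"ry": 0,"rz": 0,"x": 0,"y": -0.5,"z": 0,"hand": 2},{"rx": 0.1745,"ry": 0,"rz": 0,"x": 0,"y": -0.5,"z": 0,"hand": 2},{"rx": 0.1745,"ry": 0,"rz": 0,"x": 0,"y": 0,"z": 0,"hand": 2},{"rx": 0,"ry": 0,"rz": 0,"x": 0,"y": 0,"z": 0,"hand": 2}]'

```text
time_s: 24.22
eef_pos: [530.7, 65.4, 103.7]
ee_rot: [0.523, 0.477, 0.522, -0.477]
force: [-5.2, -3.4, 14.8]
grip_width: 0.081
```

```bash
python3 -c "
from h import *
to(533.2,68.1,104);s,R=pose();print(np.round(R.inv().apply(s['force']),1),s['wrist_torque'])"
```

```text
t 24.225 pos [530.7  65.4 103.7] jaw 0.091 down [ 0.002 -0.001 -1.   ] need [-0.3  2.7 -2.5] F [-5.2 -3.4 14.8] g 6.9
[-14.8  -5.5   3. ] [-0.55084792  1.08862641  0.01076404]
```

Request:
jog_arm --increments '[{"rx": 0,"ry": 0,"rz": 0,"x": -2,"y": -1,"z": 0,"hand": 2},{"rx": 0,"ry": 0,"rz": 0,"x": -3,"y": 0,"z": 0,"hand": 2},{"rx": 0,"ry": 0,"rz": 0,"x": 0,"y": 0,"z": 0,"hand": 2}]'

```text
time_s: 24.6
eef_pos: [530.5, 65.4, 108.2]
ee_rot: [0.524, 0.477, 0.522, -0.476]
force: [1.1, -3.1, 5.6]
grip_width: 0.076
```

```bash
python3 -c "
from h import *
to(533.2,68.1,109);s,R=pose();print(np.round(R.inv().apply(s['force']),1),s['wrist_torque'])"
```

```text
t 24.6 pos [530.5  65.4 108.2] jaw 0.0928 down [ 0.004 -0.001 -1.   ] need [-0.8  3.  -2.5] F [ 1.1 -3.1  5.6] g 6.5
[-5.6  0.8  3.2] [-0.45884955 -0.11156284  0.00059905]
```

Request:
jog_arm --increments '[{"rx": 0,"ry": 0,"rz": 0,"x": -2.5,"y": 0,"z": 0.8,"hand": 2},{"rx": 0,"ry": 0,"rz": 0,"x": 0,"y": 0,"z": 0,"hand": 2}]'

```text
time_s: 24.85
eef_pos: [530.3, 65.2, 109.9]
ee_rot: [0.523, 0.477, 0.522, -0.475]
force: [4.4, 1.5, -0.4]
grip_width: 0.079
```

Request:
jog_arm --increments '[{"rx": 0,"ry": 0,"rz": 0,"x": 0,"y": 0,"z": 0,"hand": 36},{"rx": 0,"ry": 0,"rz": 0,"x": 0,"y": 0,"z": 0,"hand": 36},{"rx": 0,"ry": 0,"rz": 0,"x": -30,"y": 0,"z": 0,"hand": 36},{"rx": 0,"ry": 0,"rz": 0,"x": -60,"y": 0,"z": 0,"hand": 36},{"rx": 0,"ry": 0,"rz": 0,"x": -60,"y": -40,"z": 0,"hand": 36}]'

```text
time_s: 25.48
eef_pos: [495.0, 61.5, 253.4]
ee_rot: [0.523, 0.476, 0.523, -0.476]
force: [-0.2, -0.1, 0.3]
grip_width: 0.42
```

Request:
jog_arm --increments '[{"rx": 0,"ry": 0,"rz": 0,"x": 0,"y": -30,"z": 50,"hand": 36},{"rx": 0,"ry": 0,"rz": 0,"x": 0,"y": -30,"z": 50,"hand": 36},{"rx": 0,"ry": 0,"rz": 0,"x": 0,"y": -20,"z": 55,"hand": 36},{"rx": 0,"ry": 0,"rz": 0,"x": 0,"y": -20,"z": 55,"hand": 36},{"rx": 0,"ry": 0,"rz": 0,"x": 0,"y": 0,"z": 50,"hand": 36}]'

```text
time_s: 26.1
eef_pos: [418.3, -208.3, 252.2]
ee_rot: [0.522, 0.477, 0.522, -0.477]
force: [1.6, 0.4, -1.0]
grip_width: 0.416
```

```bash
python3 -c "
from h import *
to(533.2,68.1,109)
a=capture('side');b=capture('top')
cv2.imwrite('pics/f1.png',cv2.resize(a[110:210,240:340,::-1],None,fx=6,fy=6,interpolation=3))
im=b[228:250,234:262,::-1]
im=np.clip(im.astype(float)*1.6+10,0,255).astype('uint8')
k=25;im=cv2.resize(im,None,fx=k,fy=k,interpolation=0)
cv2.imwrite('pics/f2.png',im);cv2.imwrite('pics/f3.png',b[150:330,150:470,::-1].repeat(2,0).repeat(2,1))"
```

```text
t 26.1 pos [ 418.3 -208.3  252.2] jaw 0.0917 down [ 0. -0. -1.] need [ 143.1  139.8 -264.7] F [ 1.6  0.4 -1. ] g 35.6
```

View pics/f1.png

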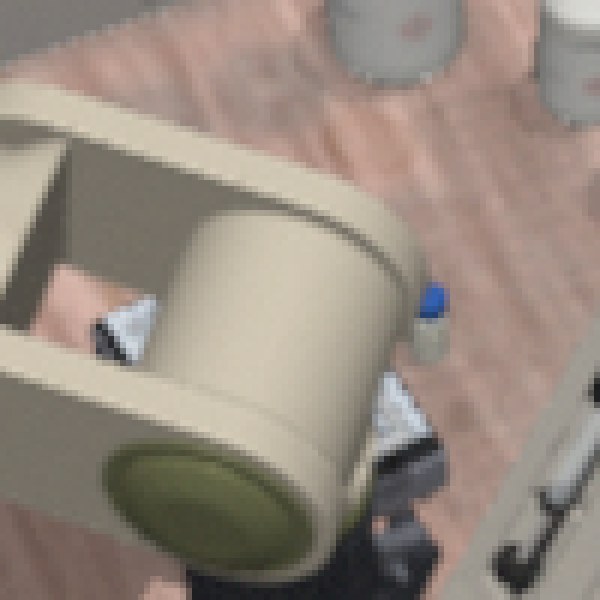

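View pics/f2.png

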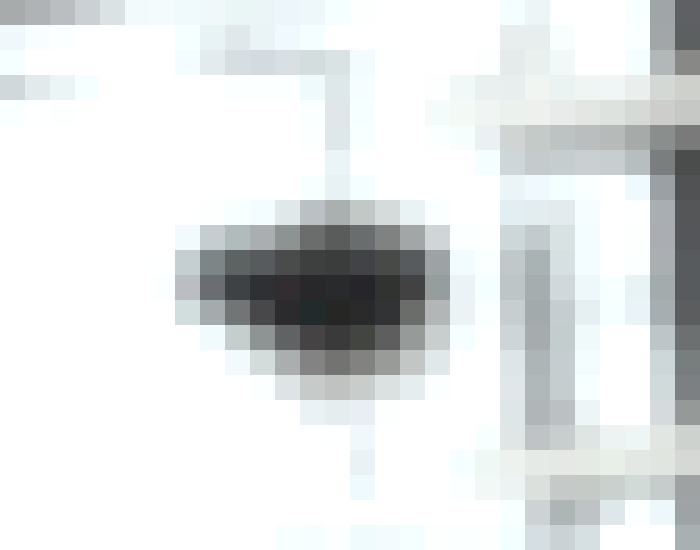

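View pics/f3.png

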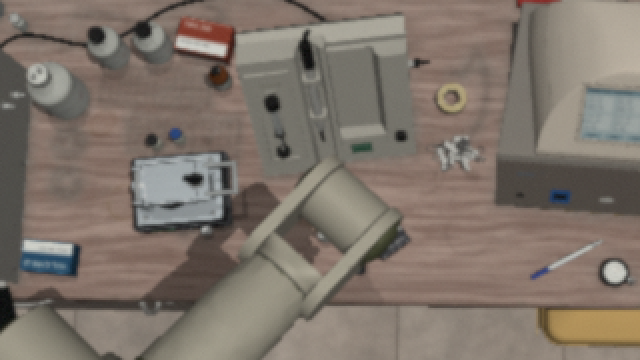

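Request:
jog_arm --increments '[{"rx": 0,"ry": 0,"rz": 0,"x": -10,"y": -20,"z": 58,"hand": 36},{"rx": 0,"ry": 0,"rz": 0,"x": -10,"y": -20,"z": 58,"hand": 36},{"rx": 0,"ry": 0,"rz": 0,"x": 0,"y": -20,"z": 58,"hand": 36},{"rx": 0,"ry": 0,"rz": 0,"x": 0,"y": 0,"z": 0,"hand": 36},{"rx": 0,"ry": 0,"rz": 0,"x": 0,"y": 0,"z": 0,"hand": 36}]'

```text
time_s: 26.82
eef_pos: [376.1, -384.3, 271.7]
ee_rot: [0.523, 0.476, 0.523, -0.476]
force: [-0.2, 0.2, 0.2]
grip_width: 0.422
```

```bash
python3 -c "
from h import *
a=capture('side')
to(400,-380,270)
p=(527.5,111.7,.093)
im=cv2.resize(a[125:195,255:325,::-1],None,fx=8,fy=8,interpolation=3)
for z,c in ((157.5,(0,0,255)),(149,(0,255,0))):
  for n in (0,):
    P=W(p,[(q*4.5,-44+s*15,z) for s,q in((1,1),(1,-1),(-1,-1),(-1,1))])
    cv2.polylines(im,[((proj('side',P)-[255,125]+.5)*8).astype(int)],True,c,1)
cv2.imwrite('pics/f4.png',im)"
```

```text
t 26.875 pos [ 376.3 -384.   272. ] jaw 0.0944 down [ 0.  0. -1.] need [ 2.  24.  -1.7] F [-0.4  0.2  0.5] g 36.2
```

View pics/f4.png

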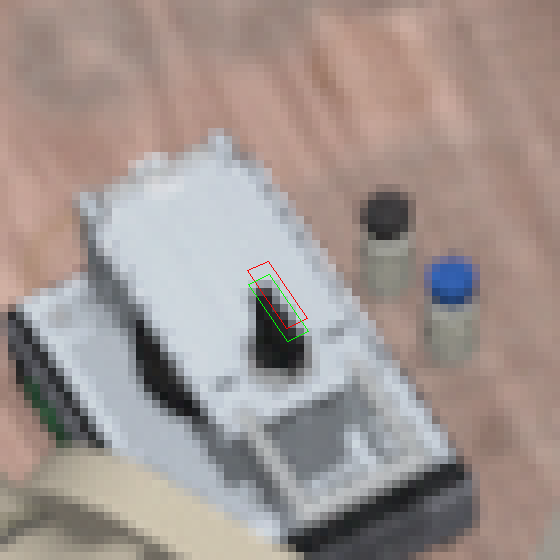

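```bash
python3 -c "
from h import *
p=(529.5,111.9,.093)
a=capture('side')
f=a[140:190,265:310,::-1].copy()
w=cv2.imread('pics/w1.png');w=cv2.resize(w,(100,100),interpolation=cv2.INTER_AREA)[30:80,25:70]
c=cv2.imread('pics/w6.png');
out=[]
for im,st in((w,1.05),(f,np.pi/2)):
  im=np.clip(cv2.resize(im,None,fx=9,fy=9,interpolation=0).astype(float)*1.3,0,255).astype('uint8')
  d=np.array([np.cos(st),-np.sin(st)])
  for z,col in ((157,(0,0,255)),(148.5,(0,255,0))):
    P=W(p,[(15*s*d[0]+4.5*q*d[1],-44+15*s*d[1]-4.5*q*d[0],z) for s,q in((1,1),(1,-1),(-1,-1),(-1,1))])
    cv2.polylines(im,[((proj('side',P)-[265,140]+.5)*9).astype(int)],True,col,1)
  out.append(im)
cv2.imwrite('pics/f5.png',np.hstack(out)[:, :800])"
```

```text
(no output)
```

View pics/f5.png

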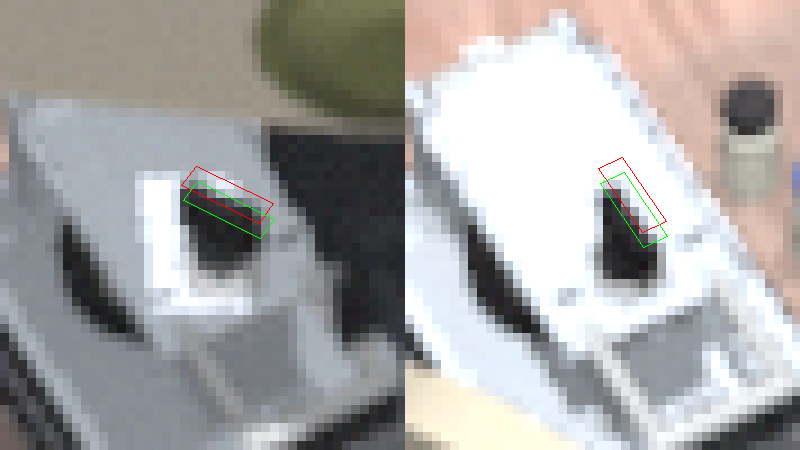

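```bash
python3 -c "
from rig import *
print(finish_job())"
```

```text
the job is handed in; nothing more can be done
None
```

The job is handed in at about 27 s of the 54 s allowed, with the robot clear of everything. The cup is seated upright, the cover is shut, and the fastener is turned a quarter turn and locked.

**What I did**
1. I picked up the dark-lidded cup and set it down in the seat. A light contact force showed it had reached the floor of the seat.
2. I pinched the cover's bar and swung the cover down until it stopped.
3. I gripped the wing, which stood about 1.05 rad from in line, and turned it back in line with the slot. I pushed it in about 13.7 mm and, still pressing, turned it clockwise to π/2. It then sprang back to about 8 mm in, with almost no force on the gripper, and I let go.

**Last checks**
- **Wing direction:** the top picture shows the wing across the hinge.
- **Wing depth:** the side picture shows the wing top at the pushed-in height, not the "out" height it had before. The two differ by only about 1.5 pixels there, so this check is weak. It agrees with the height and force at release.
- **Bystanders:** those I could see are where they were. The arm hid some of them in the last pictures. I did not check the carton and the vial near the cup's place again after the last moves.

**What disagreed**
- **First cup grasp:** it failed because the fingertips sit about 22 mm behind the reported tool point. They pressed on the lid with about 11 N, but the cup did not move. The second grasp, about 20 mm lower, held.
- **Shaker position:** the cameras put it about 3 mm off from what I felt at the bar and the wing. I corrected for this by force at the wing.

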